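Set up the slide-loading bed for a staining run

ROBOT

A 6-joint arm with a two-finger parallel gripper is mounted at the origin on the work surface. World frame = base frame: x ahead of the robot, y to its left, z up, the work surface at z = 0. Lengths are in mm, angles in rad, forces in N, time in s.
With the tool pointing down it reaches from about 350 to 875 mm from the base axis. Payload 4.2 kg.
Tool frame: the origin (TCP) lies on the mounting face of the last link; the fingertips stand 173 mm ahead of it and the grasp point (between the pads) lies 155 mm ahead of it; z points along the fingers, y is the line along which they close (so a half turn about z gives the same grasp; the last joint's range is limited). The gripper opens to 85 mm and grips with 20 to 120 N. Pads are 22 mm wide; open, the fingers measure 114 mm over their backs; the gripper's body (76 mm by 85 mm) begins 54 mm behind the grasp point. The pads swing forward as they close: fully open they stand 13 mm farther back than shut.
Start: joints at [1.433, 0.385, 0.008, 0, -1.194, -0.259], TCP at [241.51, 576.431, 404.712] pointing down, gripper open.
Joint ranges: [-3.14, 3.14], [-1.21, 2.06], [-1.07, 1.41], [-3.16, 2.05], [-2.99, -0.16], [-3.1, 3.1]. Speed limits (rad/s): [2.79, 2.79, 3.14, 3.14, 3.14, 3.14].

INTERFACE

Orientations are given as a unit quaternion [x, y, z, w].
In Python, from bench import arm gives the robot as it stands. The module is installed in compiled form; this text tells all that it offers.
- The arm moves only by the tool move_arm, never from a script. Its arguments are lists of equal length, an entry for each row: "fingers": the finger opening in mm, from 0 to 85.4; "travel": the shift along the tool's x, y, z in mm, a list of three; "dr": the turn, a rotation vector about the tool's x, y, z in rad, a list of three. A call has 1 to 10 rows; each row is the pose to reach, as a shift and turn from the pose commanded when the call began, along the tool's axes at that moment; what a row does not reach only later rows make up. A row lasts 1/10 s, in which the tool goes at most 50 mm and 8.59 degrees, less where a joint would pass 70% of its speed; a pose out of reach is approached as far as the arm can. A call with a gripper value outside its range is refused whole. The fingers move at their own pace and stop on an object; the grip force is fixed at half the most. Time passes only in rows, so rows that repeat a pose let the fingers close. It gives the time, the measured TCP pose, the force, the opening and the grip force at its end, in the units of the state.
- arm.read_state(): the state, without advancing time (a new reading comes with each control period).
- arm.get_image(name): name is "scene" or "top" or "wrist"; returns the picture (400x640x3 uint8, red, green, blue); there is no depth.
- arm.camera_model(name): a dict with "intrinsics" (3x3 intrinsics, pixels), "pose" (4x4, takes a point from camera to world coordinates). Camera axes: x right, y up, looking along -z (the intrinsics and any distortion apply to the point x, -y, -z); pixel columns grow to the right and rows downward; lengths in mm; the calibration is good to about 2 mm. The wrist camera is an equidistant fisheye: a pixel r from the principal point sees the ray r / f radians off the axis. A picture is of the moment at which its call begins: read the wrist's pose just before it. camera_model takes no time and is no camera call; for the wrist camera it gives the pose at the moment of the call.
- arm.job_done(): hands the job in; it is judged then, once.
The state is a dict: "clock": time; "joints": joint angles; "joint_vel": joint speeds; "joint_efforts": joint torques, N m; "position": TCP position; "ee_rot": TCP orientation; "contact_force": force on the tool from outside, world axes, zero at the start; "wrist_torque": the same for the moment, N m; "gripper_width": finger opening in mm; "grasp_force": force on a finger pad.
Only numpy, scipy, OpenCV 4.12 (cv2) and the standard library are available. Lean on these libraries where they do the work, as an engineer would, in place of code of your own. Each camera call takes 0.05 s, during which the arm holds its last target. There are 200 camera calls.

TASK

Get the bench ready for a staining run: first take the brush and sweep every stray tube cap off the grey loading bed into its catch trough (do not touch the caps with the fingers), then stand the brush upright in the middle of its rubber pad again. After that load each slide mailer that is there into the bay of its own colour, lying flat with its lid up and pushed fully home, its end flush against the far fence and its long side flush against the bay's side stop. Also slide the stain pot along the warming plate from the yellow ring to the middle of the green ring without lifting or tipping it, and leave the vial and specimen jars alone.

Things in the scene. Friction and masses are not known exactly. Their poses are not given: they have to be found in the camera images.
- bed: Fixed grey loading bed. Origin: centre of the plate's underside, on the counter. Plate 180 (x) x 265 (y) x 20 mm high, flat top at 20 mm. An aluminium fence runs along the whole far (+x) edge: inner face at x=+90 mm, 12 mm thick, top at 42 mm. Three bays, each 75 mm wide in y and open towards -x, marked by blue, green and orange strips on fence and stop; see the seats.
- trough (a point): Centre of the floor of the black catch trough along the bed's near (-x) edge, axes as the bed, at bed x=-130, y=0, z=+3 mm. The trough spans bed x=-90 to -170 mm, y=-127 to +127 mm; outer walls 5 mm thick, 22 mm high; no wall on the bed's side, where the plate's edge drops 17 mm to the floor.
- seat_blue (a point): Where the origin of the blue mailer lies when it is fully home on the bed: at bed x=+50, y=+100.5, z=+20 mm (plate top), axes as the bed. The blue bay's side stop, 10 mm wide, 50 mm long (bed x=+40 to +90 mm), top at 42 mm, is on its +y side; its stop face is 17 mm to +y of this point. The bay is clear for 75 mm from that face towards -y.
- seat_green (a point): Where the origin of the green mailer lies when it is fully home on the bed: at bed x=+50, y=+15.5, z=+20 mm (plate top), axes as the bed. The green bay's side stop, 10 mm wide, 50 mm long (bed x=+40 to +90 mm), top at 42 mm, is on its +y side; its stop face is 17 mm to +y of this point. The bay is clear for 75 mm from that face towards -y.
- seat_orange (a point): Where the origin of the orange mailer lies when it is fully home on the bed: at bed x=+50, y=-69.5, z=+20 mm (plate top), axes as the bed. The orange bay's side stop, 10 mm wide, 50 mm long (bed x=+40 to +90 mm), top at 42 mm, is on its +y side; its stop face is 17 mm to +y of this point. The bay is clear for 75 mm from that face towards -y.
- mailer_blue: Loose slide mailer, a flat closed plastic box 80 (x) x 34 (y) x 22 mm high, white with blue lid, 60 g. Origin: centre of the underside. Starts on the counter to the left (+y) of the bed. May be absent.
- mailer_green: Loose slide mailer, a flat closed plastic box 80 (x) x 34 (y) x 22 mm high, white with green lid, 60 g. Origin: centre of the underside. Starts on the counter to the left (+y) of the bed. May be absent.
- mailer_orange: Loose slide mailer, a flat closed plastic box 80 (x) x 34 (y) x 22 mm high, white with orange lid, 60 g. Origin: centre of the underside. Starts on the counter to the left (+y) of the bed. May be absent.
- cap1: Loose red tube cap, a cylinder 20 mm across and 16 mm high, 12 g. Origin: its centre (8 mm above the plate when standing). Starts standing on the bed plate, one per bay at most, at least 50 mm clear of the fence. May be absent.
- cap2: Loose purple tube cap, a cylinder 20 mm across and 16 mm high, 12 g. Origin: its centre (8 mm above the plate when standing). Starts standing on the bed plate, one per bay at most, at least 50 mm clear of the fence. May be absent.
- cap3: Loose yellow tube cap, a cylinder 20 mm across and 16 mm high, 12 g. Origin: its centre (8 mm above the plate when standing). Starts standing on the bed plate, one per bay at most, at least 50 mm clear of the fence. May be absent.
- brush: Loose stubby hand brush that stands upright on its bristles, 120 g. Origin: centre of the bristles' underside. Rigid black bristle block 26 (x) x 54 (y) mm, 0 to 26 mm high; wooden head 30 x 58 mm, 26 to 40 mm; wooden grip on top 22 (x) x 34 (y) mm, 40 to 88 mm high. Symmetric under a half turn about z.
- pad: Fixed black rubber pad on which the brush stands, 90 x 90 x 4 mm. Origin: centre of its underside, on the counter.
- hotplate: Fixed dark flat warming plate 130 (x) x 230 (y) x 12 mm high, right of the bed. Origin: centre of its underside, on the counter. Flat smooth top at 12 mm, no rim.
- ready_mark: Painted green ring (88 mm outside, 72 mm inside diameter), flush on the warming plate: the ready position. Origin: its centre, on the plate's top.
- standby_mark: Painted yellow ring of the same size, flush on the warming plate: the standby position, 130 mm from the green one. Origin: its centre, on the plate's top.
- pot: Loose lidded steel stain pot, 250 to 490 g, lid fast. Origin: centre of its underside. Body 58 mm across and 40 mm high, lid 56 mm across from 40 to 45 mm, black upright round knob 20 mm across from 45 to 67 mm. Pushed or dragged low on its body it slides upright; dragged by the knob it tips easily.
- vial: Bystander: small loose glass vial with a metal cap, 28 mm across, 60 mm high. Origin: centre of its underside.
- specimen1: Bystander: loose clear specimen jar with a white lid, 46 mm across, 55 mm high. Origin: centre of its underside.
- specimen2: Bystander: like specimen1.
There are look-alikes about, which are no part of the job. Leave any purple look-alike of the pot alone.

How it is judged:
By the outcome, as a careful person would: the job done as asked, in the order asked, and still so for the second after the job is handed in, with the robot touching nothing.
Of cap1, cap2, cap3 only 2 to 3 are there at a start; the rules pass over those that are not, and their reading is None.
Of mailer_blue, mailer_green, mailer_orange only 2 to 3 are there at a start; the rules pass over those that are not, and their reading is None.
At some moment in a run one of mailer_blue, mailer_green, mailer_orange may be knocked a few centimetres aside while the robot is not near it.
It also fails if it takes over 210 s, if anything falls off the work surface, if the arm or the gripper's body presses on something with over 40 N, if the wrist force passes 120 N, or if a joint passes its speed limit or range.

## Working session

There is one attempt and no reset: what is moved stays moved. The work goes in short steps, Python scripts to look and compute and a tool call to move; the robot and the scene stay as the last step left them, time stands still between calls to the robot, and variables do not carry over. Pictures are saved under pics/ and viewed, at most 17 in all, crops included, and the job is handed in when it is done.

Besides the shell and the picture viewer there is one more tool, called by a JSON object that holds its "name" and its "arguments", one argument or row to a line. move_arm: Moves the arm, as the interface text tells. Its arguments: {"type":"object","properties":{"fingers":{"type":"array","items":{"type":"number"}},"travel":{"type":"array","items":{"type":"array","items":{"type":"number"}}},"dr":{"type":"array","items":{"type":"array","items":{"type":"number"}}}},"required":["fingers","travel","dr"]}

```bash
mkdir -p pics; ls
python3 - <<'E'
from bench import arm
import cv2,numpy as np
np.set_printoptions(precision=3,suppress=True)
s=arm.read_state();print({k:np.round(v,3) for k,v in s.items()})
for n in("scene","top","wrist"):
    m=arm.camera_model(n);print(n,m)
    cv2.imwrite(f"pics/{n}0.png",arm.get_image(n)[:,:,::-1])
E
```

```text
pics
{'clock': np.float64(0.0), 'joints': array([ 1.433,  0.386,  0.007, -0.001, -1.194, -0.259]), 'joint_vel': array([ 0.001, -0.   ,  0.001,  0.001, -0.001,  0.002]), 'joint_efforts': array([ -0.001, -39.229,  18.84 ,   4.186,  -0.005,   0.   ]), 'position': array([241.424, 576.266, 403.626]), 'ee_rot': array([ 0.98 , -0.197, -0.   ,  0.001]), 'contact_force': array([ 0.096, -0.351,  0.121]), 'wrist_torque': array([-0.057, -0.007,  0.029]), 'grasp_force': np.float64(0.0), 'gripper_width': np.float64(85.055)}
scene {'intrinsics': array([[419.457,   0.   , 319.778],
       [  0.   , 419.457, 201.893],
       [  0.   ,   0.   ,   1.   ]]), 'pose': array([[ -0.815,  -0.463,   0.348, 898.54 ],
       [  0.58 ,  -0.665,   0.471, 514.037],
       [  0.013,   0.586,   0.81 , 902.888],
       [  0.   ,   0.   ,   0.   ,   1.   ]])}
top {'intrinsics': array([[431.818,   0.   , 317.25 ],
       [  0.   , 431.818, 202.275],
       [  0.   ,   0.   ,   1.   ]]), 'pose': array([[   0.003,    0.986,   -0.164,  339.585],
       [  -1.   ,    0.007,    0.022,   39.546],
       [   0.023,    0.164,    0.986, 1199.46 ],
       [   0.   ,    0.   ,    0.   ,    1.   ]])}
wrist {'intrinsics': array([[309.707,   0.   , 315.73 ],
       [  0.   , 309.707, 200.967],
       [  0.   ,   0.   ,   1.   ]]), 'pose': array([[ -0.385,   0.881,   0.275, 311.926],
       [ -0.923,  -0.369,  -0.112, 546.453],
       [  0.003,  -0.297,   0.955, 373.386],
       [  0.   ,   0.   ,   0.   ,   1.   ]])}
```

View pics/top0.png

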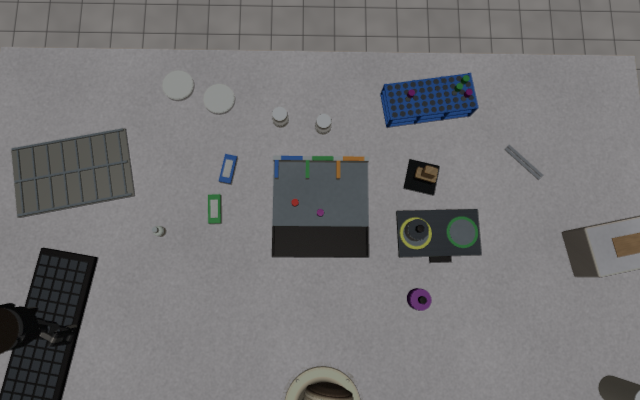

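View pics/scene0.png

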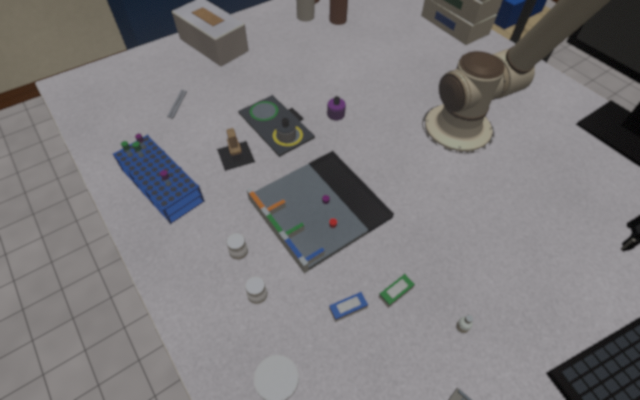

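```bash
cat > H.py <<'E'
import numpy as np,cv2
from bench import arm
from scipy.spatial.transform import Rotation as Ro
np.set_printoptions(precision=2,suppress=True)
def shot(n):
    m=arm.camera_model(n); return arm.get_image(n)[:,:,::-1].copy(),m
def ray(n,m,p):
    K=m["intrinsics"];P=m["pose"]
    u=np.array([(p[0]-K[0,2])/K[0,0],(p[1]-K[1,2])/K[1,1]])
    if n=="wrist":
        r=np.linalg.norm(u)+1e-9; d=np.r_[u/r*np.sin(r),np.cos(r)]
    else: d=np.r_[u,1]
    d=d*[1,-1,-1]; d=P[:3,:3]@d
    return P[:3,3],d/np.linalg.norm(d)
def plane(n,m,p,z):
    o,d=ray(n,m,p); return o+d*(z-o[2])/d[2]
def proj(n,m,X):
    c=(np.linalg.inv(m["pose"])@np.r_[X,1])[:3]*[1,-1,-1];K=m["intrinsics"]
    if n=="wrist":
        r=np.linalg.norm(c[:2])+1e-9;u=c[:2]/r*np.arctan2(r,c[2])
    else: u=c[:2]/c[2]
    return u*K[0,0]+K[:2,2]
def tri(*rays):
    A=0;b=0
    for o,d in rays:
        M=np.eye(3)-np.outer(d,d);A=A+M;b=b+M@o
    X=np.linalg.solve(A,b)
    return X,[round(float(np.linalg.norm((np.eye(3)-np.outer(d,d))@(X-o))),1) for o,d in rays]
COL=dict(blue=(100,125),green=(48,85),red=(0,6),purple=(138,160),yellow=(25,34),orange=(8,18))
def blobs(im,c,amin=8,smin=110,vmin=40):
    h=cv2.cvtColor(im,cv2.COLOR_BGR2HSV);lo,hi=COL[c]
    k=cv2.inRange(h,(lo,smin,vmin),(hi,255,255))
    n,l,st,ce=cv2.connectedComponentsWithStats(k)
    return [(ce[i],int(st[i,4]),l==i) for i in range(1,n) if st[i,4]>=amin]
def go(T,yaw=None,tilt=None):
    """travel/dr in tool axes to put TCP at T, tool down with tool-x heading yaw (rad)"""
    s=arm.read_state();R=Ro.from_quat(s["ee_rot"])
    t=R.inv().apply(np.array(T)-s["position"]);r=np.zeros(3)
    if yaw is not None:
        G=Ro.from_matrix(np.array([[np.cos(yaw),np.sin(yaw),0],[np.sin(yaw),-np.cos(yaw),0],[0,0,-1]]).T)
        r=(R.inv()*G).as_rotvec()
    print("travel",t.round(1),"dr",r.round(3),"from",s["position"],"clock",s["clock"])
E
python3 - <<'E'
from H import *
for n in("top","scene","wrist"):
    im=cv2.imread(f"pics/{n}0.png");m=arm.camera_model(n)
    for c in COL:
        for ce,a,_ in blobs(im,c):
            print(n,c,ce,a,plane(n,m,ce,20)[:2])
E
```

```text
top blue [425.85 101.58] 2707 [ 833.98 -300.54]
top blue [227.7  168.51] 196 [629.89 263.9 ]
top blue [291.  157.5] 84 [663.22  87.74]
top blue [276.2 167.9] 60 [632.8  128.75]
top green [465.46  78.08] 37 [ 908.13 -420.27]
top green [459.27  85.62] 40 [ 884.39 -400.77]
top green [322.16 157.98] 62 [662.61  -0.  ]
top green [307. 169.] 51 [630.36  42.5 ]
top green [214.29 209.15] 179 [514.93 296.35]
top green [461.67 232.32] 237 [ 454.6 -385.3]
top red [294.59 202.  ] 39 [536.32  76.18]
top purple [468.49  91.89] 35 [ 865.35 -426.86]
top purple [411.06  92.34] 35 [ 861.78 -258.37]
top purple [319.67 212.22] 36 [508.19   6.72]
top purple [419.07 298.95] 308 [ 274.73 -260.66]
top yellow [414.04 234.77] 225 [ 447.17 -252.95]
top orange [352.99 158.47] 85 [661.98 -87.06]
top orange [337.54 169.14] 71 [630.68 -43.24]
top orange [426.45 173.67] 82 [ 619.7  -293.98]
top orange [416.   172.53] 15 [ 622.74 -264.49]
top orange [430. 181.] 9 [ 598.67 -303.19]
scene blue [143.97  10.75] 1412 [  547.74 -1122.85]
scene blue [509.63  11.92] 543 [-620.24 -321.7 ]
scene blue [537.71   6.  ] 114 [-748
[... 571 characters left out ...]
28 -273.39]
scene purple [138. 136.] 9 [ 815.55 -494.69]
scene purple [163.24 172.96] 25 [ 811.66 -321.98]
scene purple [325.41 198.26] 27 [500.08  -0.78]
scene yellow [287.46 138.48] 145 [ 464.03 -239.25]
scene orange [17.46 95.1 ] 527 [1057.78 -879.67]
scene orange [256.31 199.65] 86 [650.24 -99.95]
scene orange [275.98 204.81] 62 [617.05 -56.73]
wrist blue [638.12 322.  ] 16 [-468.57 -110.85]
wrist blue [631.93 349.64] 456 [-619.59 -135.46]
wrist orange [ 47.02 175.19] 3991 [412.21 961.09]
wrist orange [608.67 354.75] 100 [-516.85    9.66]
wrist orange [170.1  381.17] 1200 [-14.92 983.22]
wrist orange [626.36 372.98] 563 [-787.99 -169.48]
wrist orange [590.95 385.73] 967 [-646.08   48.82]
```

View pics/wrist0.png

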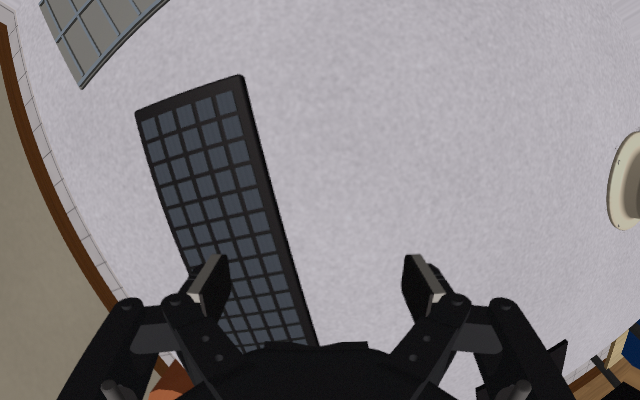

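Wrist view: the keyboard fills the left (240,200), with the open fingers at the bottom (205,285)/(425,285). The bench is out of view. Next I move over the bench for two wrist views.

Run:
```python
from H import *
go([540,150,430],0)
```

```text
travel [440.1 277.8 -25.6] dr [ 0.   0.  -0.4] from [241.47 576.3  403.86] clock 0.15
```

{"name": "move_arm", "arguments": {
  "fingers": [85,85,85,85,85,85,85,85,85,85],
  "travel": [
    [40,25,-5],
    [85,53,-10],
    [128,80,-15],
    [170,107,-20],
    [212,133,-25],
    [254,160,-25],
    [296,186,-25],
    [338,213,-25],
    [380,240,-25],
    [420,265,-25]
  ],
  "dr": [
    [0,0,-0.04],
    [0,0,-0.08],
    [0,0,-0.12],
    [0,0,-0.16],
    [0,0,-0.2],
    [0,0,-0.24],
    [0,0,-0.28],
    [0,0,-0.32],
    [0,0,-0.36],
    [0,0,-0.4]
  ]
}}

```text
clock: 1.15
position: [526.9, 168.1, 429.7]
ee_rot: [1.0, 0.002, -0.0, -0.0]
contact_force: [0.6, 0.9, -0.7]
gripper_width: 85.1
grasp_force: 0.0
```

{"name": "move_arm", "arguments": {
  "fingers": [85,85,85],
  "travel": [
    [0,0,0],
    [0,0,0],
    [0,0,0]
  ],
  "dr": [
    [0,0,0],
    [0,0,0],
    [0,0,0]
  ]
}}

```text
clock: 1.45
position: [525.9, 170.5, 429.5]
ee_rot: [1.0, 0.002, -0.0, 0.0]
contact_force: [-0.1, 0.5, -0.6]
gripper_width: 84.6
grasp_force: 0.0
```

Run:
```python
from H import *
import pickle
im,m=shot("wrist");cv2.imwrite("pics/wA.png",im);pickle.dump(m,open("wA.pkl","wb"))
go([540,-150,430],0)
```

```text
travel [ 12.8 321.   -0.4] dr [-0.    0.    0.01] from [525.69 170.93 429.62] clock 1.5
```

View pics/wA.png

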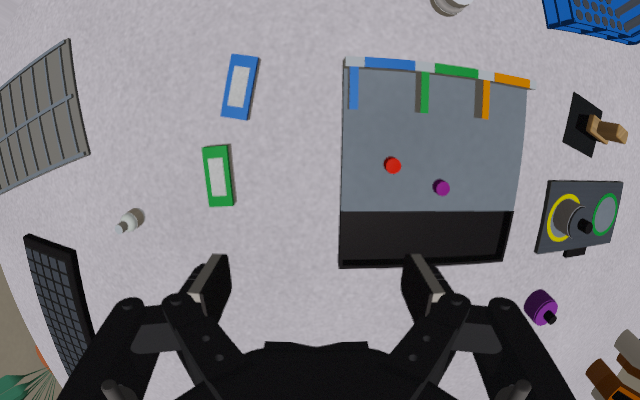

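wA shows the blue mailer (240,87), green mailer (218,176), bed with red cap (393,165) and purple cap (442,188). The brush is on its pad (595,125), the grey pot on yellow (570,220), and the purple look-alike at (541,308). There is no yellow cap and no orange mailer.

{"name": "move_arm", "arguments": {
  "fingers": [85,85,85,85,85,85,85,85,85],
  "travel": [
    [2,45,0],
    [4,90,0],
    [6,135,0],
    [8,180,0],
    [10,225,0],
    [12,270,0],
    [13,315,0],
    [13,320,0],
    [13,320,0]
  ],
  "dr": [
    [0,0,0],
    [0,0,0],
    [0,0,0],
    [0,0,0],
    [0,0,0],
    [0,0,0],
    [0,0,0],
    [0,0,0],
    [0,0,0]
  ]
}}

```text
clock: 2.4
position: [540.3, -149.8, 429.6]
ee_rot: [1.0, 0.001, -0.0, -0.0]
contact_force: [-0.2, 0.6, 0.5]
gripper_width: 85.0
grasp_force: 0.0
```

Run:
```python
from H import *
import pickle
im,m=shot("wrist");cv2.imwrite("pics/wB.png",im);pickle.dump(m,open("wB.pkl","wb"))
for nm in "AB":
    im=cv2.imread(f"pics/w{nm}.png");m=pickle.load(open(f"w{nm}.pkl","rb"))
    for c in COL:
        for ce,a,_ in blobs(im,c,40): print(nm,c,ce,a,plane("wrist",m,ce,20)[:2])
```

```text
A blue [591.73  19.4 ] 2665 [ 802.72 -288.32]
A blue [239.51  86.13] 1054 [630.56 263.36]
A blue [389.55  63.28] 500 [660.16  80.39]
A blue [353.53  87.84] 384 [627.01 124.61]
A green [455.74  70.5 ] 399 [660.01  -9.13]
A green [424.38  92.12] 328 [627.16  34.35]
A green [218.16 174.82] 911 [518.81 295.88]
A green [603.79 213.97] 275 [ 460.81 -374.89]
A green [ 12.72 387.79] 562 [-286.65 1350.03]
A red [392.08 164.92] 213 [532.32  72.88]
A purple [440.94 187.27] 207 [503.98   1.9 ]
A purple [539.42 306.18] 736 [ 275.46 -258.9 ]
A yellow [558.62 216.01] 335 [ 459.62 -235.59]
A orange [603.78 130.02] 609 [ 614.38 -326.25]
A orange [ 41.68 358.2 ] 90 [ 29.99 916.62]
A orange [628.27 366.52] 225 [-138.56 -965.2 ]
A orange [608.1  381.44] 1012 [-168.73 -850.69]
B blue [131.97  87.36] 335 [658.62  98.76]
B blue [ 56.42 120.1 ] 505 [630.71 259.62]
B blue [107.91 113.96] 203 [626.42 144.26]
B blue [623.52 342.85] 3002 [   49.6 -1089.9]
B green [190.25  79.54] 428 [658.65   8.61]
B green [160.02 107.66] 276 [625.93  54.18]
B green [ 53.22 189.09] 411 [517.69 292.12]
B green [474.46 225.23] 734 [ 462.5 -381.2]
B red [148.62 177.48] 188 [531.73  81.58]
B purple [196.08 196.88] 206 [503.58  10.12]
B purple [381.69 331.02] 989 [ 278.81 -258.21]
B yellow [389.06 223.19] 787 [ 467.66 -249.13]
B orange [425.72 115.23] 673 [ 612.2  -288.89]
```

View pics/wB.png

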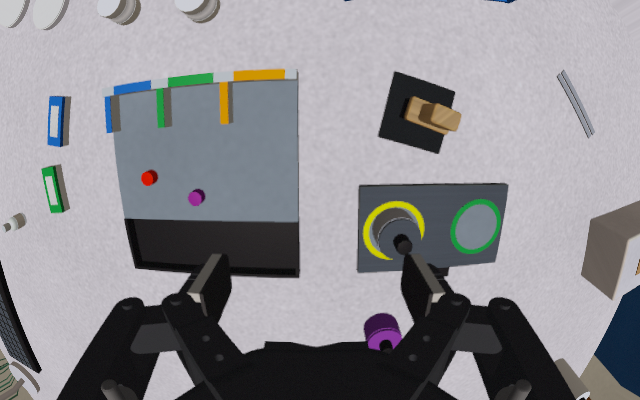

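wB shows the brush (432,115) on its pad (417,112), which is rotated about 15°. It also shows the yellow ring with the grey pot (394,230), the green ring (475,226), the purple look-alike (382,331), red cap (149,178) and purple cap (196,197).
Look-alikes in wB:
- **Pot:** grey pot on yellow (394,230) against the purple pot (382,331). I choose the grey one.
- **Caps:** red (149,178) and purple (196,197) on the bed, against the rack's tubes in top0 (411,92), (468,92). I choose those on the bed.
- **Brush:** only (432,115).

Run:
```python
from H import *
import pickle
I={n:(cv2.imread(f"pics/w{n}.png"),pickle.load(open(f"w{n}.pkl","rb"))) for n in "AB"}
def T(a,b): 
    return tri(ray("wrist",I["A"][1],a),ray("wrist",I["B"][1],b))
L={"red":((392.08,164.92),(148.62,177.48)),"purple":((440.94,187.27),(196.08,196.88)),
"fB":((389.55,63.28),(131.97,87.36)),"fG":((455.74,70.5),(190.25,79.54)),"sG":((424.38,92.12),(160.02,107.66)),"ringG":((603.79,213.97),(474.46,225.23)),
"mB":((239.51,86.13),(56.42,120.1)),"mG":((218.16,174.82),(53.22,189.09))}
for k,v in L.items(): print(k,*T(*v))
# purple lookalike, orange brush
cv2.imwrite("pics/cropbrush.png",cv2.resize(I["B"][0][60:260,345:520],None,fx=3,fy=3,interpolation=cv2.INTER_CUBIC))
go([560,-270,380],0)
```

```text
red [534.07  75.45  30.03] [0.1, 0.1]
purple [506.43   6.11  29.5 ] [0.0, 0.0]
fB [656.67  85.28  40.64] [0.3, 0.3]
fG [656.71   0.31  39.91] [0.3, 0.3]
sG [625.55  42.29  42.12] [0.2, 0.2]
ringG [ 458.41 -386.45   11.68] [0.7, 0.7]
mB [630.88 264.45  15.54] [0.0, 0.0]
mG [517.14 297.43  15.36] [0.6, 0.6]
travel [ 19.2 121.2  49.6] dr [-0.  0.  0.] from [ 540.31 -148.94  429.67] clock 2.45
```

View pics/cropbrush.png

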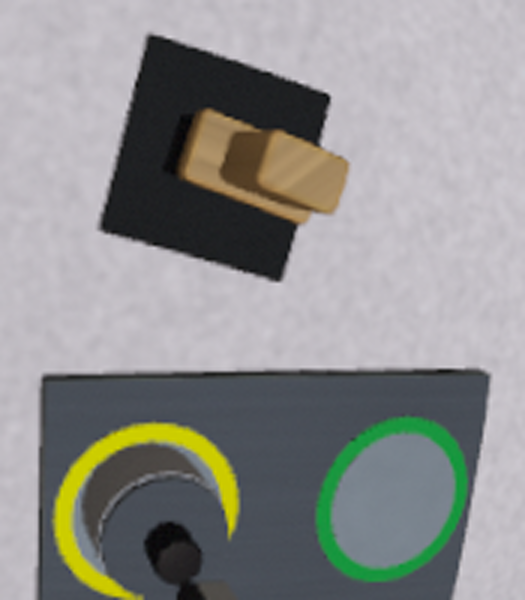

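Crop: the wooden brush stands on its black pad with its long side along the pad's edge, rotated about 15°. The grey-lidded pot stands in the yellow ring. Both choices fit the description.

{"name": "move_arm", "arguments": {
  "fingers": [85,85,85,85,85],
  "travel": [
    [7,40,17],
    [14,80,33],
    [19,120,50],
    [19,120,50],
    [19,120,50]
  ],
  "dr": [
    [0,0,0],
    [0,0,0],
    [0,0,0],
    [0,0,0],
    [0,0,0]
  ]
}}

```text
clock: 2.95
position: [560.2, -268.7, 378.9]
ee_rot: [1.0, 0.002, -0.001, -0.0]
contact_force: [0.5, -0.0, 0.1]
gripper_width: 85.3
grasp_force: 0.0
```

Run:
```python
from H import *
import pickle
im,m=shot("wrist");cv2.imwrite("pics/wC.png",im);pickle.dump(m,open("wC.pkl","wb"))
p=proj("wrist",m,[605,-285,50]);print(p)
x,y=int(p[0])-110,max(0,int(p[1])-80)
print(x,y)
cv2.imwrite("pics/cropC.png",cv2.resize(im[y:y+170,x:x+220],None,fx=3.5,fy=3.5,interpolation=cv2.INTER_CUBIC))
```

```text
[332.26 139.78]
222 59
```

View pics/cropC.png

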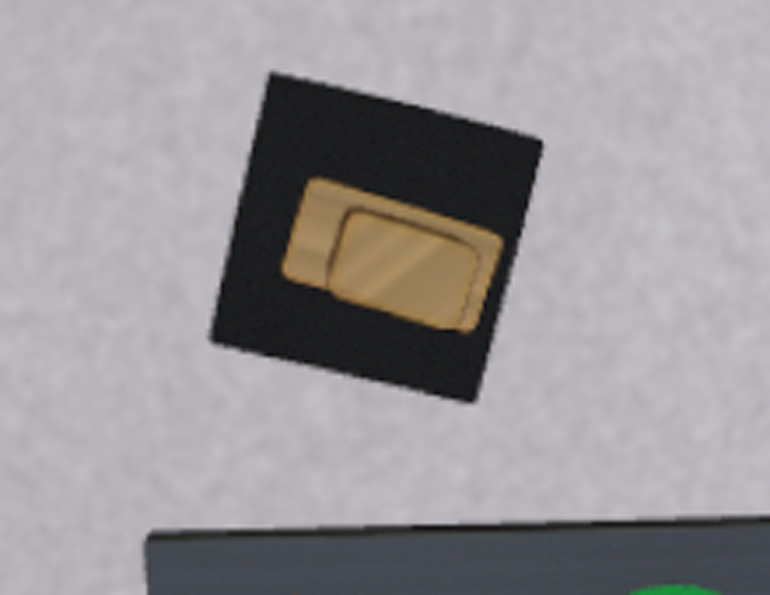

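cropC shows the pad (corners at crop (270,73),(543,141),(475,403),(211,341)), the brush head and the grip top (350,210)-(455,330). I triangulate these against B.

Run:
```python
from H import *
import pickle
mB=pickle.load(open("wB.pkl","rb"));mC=pickle.load(open("wC.pkl","rb"))
C=lambda p:np.array(p)/3.5+[222,59]-0.36
B=lambda p:np.array(p)/3.+[345,60]-0.33
padC=[(270,73),(543,141),(475,403),(211,341)];padB=[(150,35),(330,97),(280,281),(101,230)]
grC=[(347,208),(482,245),(457,330),(330,293)];grB=[(272,128),(350,156),(333,213),(256,184)]
hdC=[(312,178),(503,237),(474,334),(283,277)]
for nm,c,b,z in(("pad",padC,padB,4),("grip",grC,grB,92)):
    X=np.array([tri(ray("wrist",mC,C(p)),ray("wrist",mB,B(q)))[0] for p,q in zip(c,b)]);print(nm,"tri",X.mean(0))
    Y=np.array([plane("wrist",mC,C(p),z) for p in c]);print(Y.mean(0),"edges",[np.linalg.norm(Y[i]-Y[i-1]).round(1) for i in range(4)],"ang",[np.degrees(np.arctan2(*(Y[(i+1)%4]-Y[i])[[1,0]])).round(1) for i in range(4)])
Y=np.array([plane("wrist",mC,C(p),44) for p in hdC]);print("head",Y.mean(0),"edges",[np.linalg.norm(Y[i]-Y[i-1]).round(1) for i in range(4)],"ang",[np.degrees(np.arctan2(*(Y[(i+1)%4]-Y[i])[[1,0]])).round(1) for i in range(4)])
# pot/ring/hotplate in B
```

```text
pad tri [ 614.15 -283.88    3.11]
[ 614.44 -283.7     4.  ] edges [np.float64(87.9), np.float64(88.4), np.float64(88.0), np.float64(88.1)] ang [np.float64(-103.0), np.float64(167.2), np.float64(76.9), np.float64(-12.6)]
grip tri [ 613.12 -286.9    89.02]
[ 613.11 -286.75   92.  ] edges [np.float64(20.6), np.float64(33.1), np.float64(21.3), np.float64(31.6)] ang [np.float64(-104.4), np.float64(165.2), np.float64(74.3), np.float64(-10.8)]
head [ 612.28 -287.09   44.  ] edges [np.float64(29.1), np.float64(55.9), np.float64(29.0), np.float64(56.5)] ang [np.float64(-106.3), np.float64(165.1), np.float64(73.9), np.float64(-16.1)]
```

Run:
```python
from H import *
go([613,-287,295],-1.841)
```

```text
travel [52.7 19.1 84.9] dr [-0.   -0.    1.85] from [ 560.23 -268.23  379.89] clock 3.0
```

{"name": "move_arm", "arguments": {
  "fingers": [60,60,60,60,60,60,60,60,60,60],
  "travel": [
    [5,2,8],
    [11,4,17],
    [16,6,25],
    [21,8,34],
    [26,10,42],
    [32,11,51],
    [37,13,59],
    [42,15,68],
    [48,17,76],
    [53,19,85]
  ],
  "dr": [
    [0,0,0.14],
    [0,0,0.28],
    [0,0,0.42],
    [0,0,0.56],
    [0,0,0.7],
    [0,0,0.84],
    [0,0,0.98],
    [0,0,1.12],
    [0,0,1.26],
    [0,0,1.4]
  ]
}}

```text
clock: 4.0
position: [613.8, -286.2, 296.2]
ee_rot: [0.765, -0.644, 0.001, -0.001]
contact_force: [0.2, -0.9, -0.8]
gripper_width: 60.1
grasp_force: 0.0
```

{"name": "move_arm", "arguments": {
  "fingers": [60,60,60,60,60],
  "travel": [
    [0,0,0],
    [0,0,0],
    [0,0,0],
    [0,0,0],
    [0,0,0]
  ],
  "dr": [
    [0,0,0.14],
    [0,0,0.28],
    [0,0,0.42],
    [0,0,0.45],
    [0,0,0.45]
  ]
}}

```text
clock: 4.5
position: [613.4, -286.4, 296.2]
ee_rot: [-0.604, 0.797, -0.001, 0.001]
contact_force: [0.8, 0.6, 0.8]
gripper_width: 60.0
grasp_force: 0.0
```

Run:
```python
from H import *
go([613,-287,223],-1.841)
```

```text
travel [ 0.7  0.4 73.2] dr [-0.  0. -0.] from [ 613.4  -286.44  296.24] clock 4.5
```

{"name": "move_arm", "arguments": {
  "fingers": [60,60,60,10,10,10,10,10,10,10],
  "travel": [
    [0,0,30],
    [0,0,60],
    [0.5,0.5,73],
    [0.5,0.5,73],
    [0.5,0.5,73],
    [0.5,0.5,73],
    [0.5,0.5,73],
    [0.5,0.5,73],
    [0.5,0.5,73],
    [0.5,0.5,73]
  ],
  "dr": [
    [0,0,0],
    [0,0,0],
    [0,0,0],
    [0,0,0],
    [0,0,0],
    [0,0,0],
    [0,0,0],
    [0,0,0],
    [0,0,0],
    [0,0,0]
  ]
}}

```text
clock: 5.5
position: [612.7, -289.0, 223.4]
ee_rot: [-0.603, 0.797, -0.001, 0.001]
contact_force: [0.4, 3.5, 6.1]
gripper_width: 21.1
grasp_force: 61.9
```

Run:
```python
from H import *
s=arm.read_state();print(s["grasp_force"],s["gripper_width"],s["contact_force"],s["wrist_torque"],s["position"])
go([613,-287,320],-1.571)
```

```text
61.85337781906128 21.08536661953822 [0.39 3.45 6.05] [ 0.59 -0.02 -0.03] [ 612.69 -289.    223.4 ]
travel [ -2.   -0.  -96.6] dr [-0.   -0.   -0.28] from [ 612.69 -289.    223.4 ] clock 5.5
```

Run:
```python
from H import *
go([569,75.5,320],-1.571)
```

```text
travel [-338.9  140.9  -97.1] dr [-0.   -0.   -0.28] from [ 612.69 -289.    223.4 ] clock 5.5
```

{"name": "move_arm", "arguments": {
  "fingers": [10,10,10],
  "travel": [
    [0,0,-32],
    [0,0,-64],
    [0,0,-96]
  ],
  "dr": [
    [0,0,0],
    [0,0,0],
    [0,0,0]
  ]
}}

```text
clock: 5.8
position: [611.6, -289.1, 317.8]
ee_rot: [-0.603, 0.798, 0.001, -0.001]
contact_force: [0.9, -0.0, -0.6]
gripper_width: 21.2
grasp_force: 60.8
```

Run:
```python
from H import *
s=arm.read_state();print(s["grasp_force"],s["gripper_width"],s["contact_force"])
go([569,75.5,320],-1.571)
```

```text
60.83396673202515 21.191047178025922 [ 0.91 -0.04 -0.6 ]
travel [-339.1  140.5   -1.9] dr [ 0.    0.   -0.28] from [ 611.63 -289.11  317.8 ] clock 5.8
```

{"name": "move_arm", "arguments": {
  "fingers": [10,10,10,10,10,10,10,10,10,10],
  "travel": [
    [-42,17,0],
    [-84,35,0],
    [-126,52,0],
    [-168,70,0],
    [-210,87,0],
    [-252,104,0],
    [-294,122,0],
    [-325,135,0],
    [-339,140,-2],
    [-339,140,-2]
  ],
  "dr": [
    [0,0,-0.04],
    [0,0,-0.08],
    [0,0,-0.12],
    [0,0,-0.16],
    [0,0,-0.2],
    [0,0,-0.24],
    [0,0,-0.28],
    [0,0,-0.28],
    [0,0,-0.28],
    [0,0,-0.28]
  ]
}}

```text
clock: 6.8
position: [569.6, 76.8, 319.7]
ee_rot: [0.709, -0.705, -0.0, 0.0]
contact_force: [-0.3, 0.9, -0.8]
gripper_width: 21.6
grasp_force: 60.9
```

Run:
```python
from H import *
import cv2
a,m=shot("scene");t,_=shot("top");cv2.imwrite("pics/chk1.png",cv2.resize(a[120:300,220:440],None,fx=3,fy=3))
go([569,75.5,243],-1.571)
go([458,75.5,243],-1.571)
```

```text
travel [-0.8  0.6 76.4] dr [ 0. -0.  0.] from [569.69  74.76 319.44] clock 6.9
travel [ -1.2 111.6  76.5] dr [ 0. -0.  0.] from [569.69  74.76 319.44] clock 6.9
```

View pics/chk1.png

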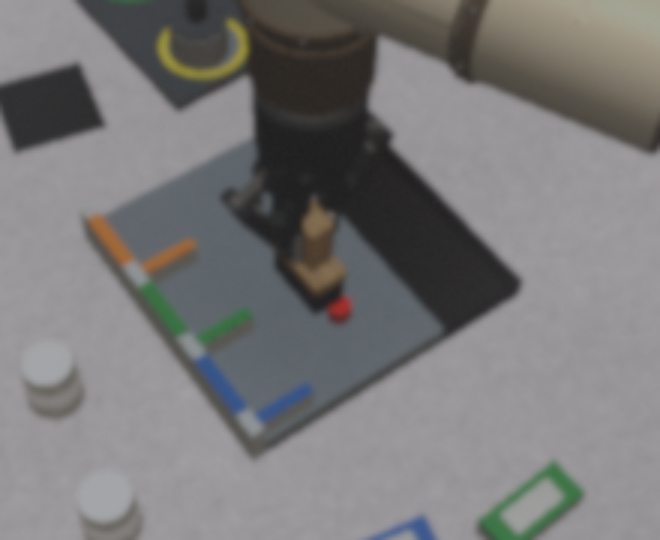

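chk1: the brush is held upright behind the red cap (crop (340,308)), with the pad empty and the bed clear. Now I lower it and sweep.

{"name": "move_arm", "arguments": {
  "fingers": [10,10,10,10,10,10,10,10,10,10],
  "travel": [
    [-1,0,30],
    [-1,0,60],
    [-1,0,76],
    [-1,0,76],
    [-1,8,76],
    [-1,18,76],
    [-1,28,76],
    [-1,40,76],
    [-1,52,76],
    [-1,64,76]
  ],
  "dr": [
    [0,0,0],
    [0,0,0],
    [0,0,0],
    [0,0,0],
    [0,0,0],
    [0,0,0],
    [0,0,0],
    [0,0,0],
    [0,0,0],
    [0,0,0]
  ]
}}

```text
clock: 7.9
position: [504.5, 76.1, 244.1]
ee_rot: [0.709, -0.706, 0.0, -0.0]
contact_force: [-0.5, 0.4, -1.0]
gripper_width: 21.3
grasp_force: 60.9
```

{"name": "move_arm", "arguments": {
  "fingers": [10,10,10,10,10,10,10,10,10],
  "travel": [
    [0,12,0],
    [0,22,0],
    [0,32,0],
    [0,42,0],
    [0,48,0],
    [0,48,0],
    [0,48,-20],
    [0,30,-50],
    [0,10,-76]
  ],
  "dr": [
    [0,0,0],
    [0,0,0],
    [0,0,0],
    [0,0,0],
    [0,0,0],
    [0,0,0],
    [0,0,0],
    [0,0,0],
    [0,0,0]
  ]
}}

```text
clock: 8.8
position: [496.2, 76.0, 321.0]
ee_rot: [0.709, -0.705, 0.0, -0.0]
contact_force: [0.8, 0.3, -1.2]
gripper_width: 21.3
grasp_force: 61.0
```

Run:
```python
from H import *
a,m=shot("scene")
for c in("red","purple"):
    for ce,n,_ in blobs(a,c,8): print(c,ce,n,plane("scene",m,ce,11),plane("scene",m,ce,28))
s=arm.read_state();print(s["gripper_width"],s["contact_force"])
go([541.5,6,320],-1.571)
```

```text
red [358.11 210.  ] 57 [448.61  73.07  11.  ] [457.19  81.48  28.  ]
purple [330.61 104.71] 28 [ 267.78 -293.6    11.  ] [ 279.8  -278.21   28.  ]
purple [138. 136.] 9 [ 814.71 -504.97   11.  ] [ 816.3  -485.55   28.  ]
purple [163.44 172.92] 25 [ 810.27 -330.33   11.  ] [ 811.95 -314.23   28.  ]
purple [325.5  198.21] 28 [495.73  -6.01  11.  ] [503.41   3.9   28.  ]
21.398324238043994 [5.17 0.63 3.22]
travel [ 71.3 -40.2   6.3] dr [-0.01  0.    0.01] from [500.75  77.05 325.99] clock 8.85
```

{"name": "move_arm", "arguments": {
  "fingers": [10,10,10,10,10],
  "travel": [
    [35,-20,0],
    [70,-40,0],
    [70,-40,0],
    [70,-40,0],
    [70,-40,0]
  ],
  "dr": [
    [0,0,0],
    [0,0,0],
    [0,0,0],
    [0,0,0],
    [0,0,0]
  ]
}}

```text
clock: 9.35
position: [535.8, 6.4, 319.4]
ee_rot: [0.709, -0.706, -0.0, 0.0]
contact_force: [-0.0, -0.3, -2.4]
gripper_width: 21.5
grasp_force: 60.9
```

Run:
```python
from H import *
go([541.5,6,243],-1.571)
```

```text
travel [ 0.4 -5.7 76.3] dr [ 0. -0.  0.] from [535.81   6.4  319.35] clock 9.35
```

{"name": "move_arm", "arguments": {
  "fingers": [10,10,10,10,10,10,10,10,10,10],
  "travel": [
    [0,-6,30],
    [0,-6,60],
    [0,-6,76],
    [0,-6,76],
    [0,2,76],
    [0,12,76],
    [0,22,76],
    [0,34,76],
    [0,46,76],
    [0,58,76]
  ],
  "dr": [
    [0,0,0],
    [0,0,0],
    [0,0,0],
    [0,0,0],
    [0,0,0],
    [0,0,0],
    [0,0,0],
    [0,0,0],
    [0,0,0],
    [0,0,0]
  ]
}}

```text
clock: 10.35
position: [476.7, 5.8, 244.1]
ee_rot: [0.708, -0.706, 0.0, -0.0]
contact_force: [-0.2, 1.1, -0.9]
gripper_width: 21.4
grasp_force: 60.9
```

{"name": "move_arm", "arguments": {
  "fingers": [10,10,10,10,10,10,10,10,10,10],
  "travel": [
    [0,10,0],
    [0,20,0],
    [0,20,0],
    [0,20,0],
    [0,20,-20],
    [0,-10,-50],
    [0,-40,-76],
    [0,-80,-76],
    [0,-80,-76],
    [0,-80,-76]
  ],
  "dr": [
    [0,0,0],
    [0,0,0],
    [0,0,0],
    [0,0,0],
    [0,0,0],
    [0,0,0],
    [0,0,0],
    [0,0,0],
    [0,0,0],
    [0,0,0]
  ]
}}

```text
clock: 11.35
position: [558.6, 6.2, 318.7]
ee_rot: [0.708, -0.706, -0.001, 0.001]
contact_force: [-0.1, 0.4, -1.3]
gripper_width: 21.2
grasp_force: 61.0
```

Run:
```python
from H import *
a,m=shot("scene")
for c in("red","purple"):
    for ce,n,_ in blobs(a,c,8): print(c,ce,n,plane("scene",m,ce,11),plane("scene",m,ce,28))
s=arm.read_state();print(s["gripper_width"],s["contact_force"])
go([614.5,-285.5,320],-1.811)
```

```text
red [358.13 210.17] 54 [448.89  73.52  11.  ] [457.46  81.92  28.  ]
purple [138.12 136.12] 8 [ 814.6  -504.28   11.  ] [ 816.2  -484.87   28.  ]
purple [163.44 172.92] 25 [ 810.27 -330.33   11.  ] [ 811.95 -314.23   28.  ]
purple [341.92 191.95] 38 [447.52   2.24  11.  ] [456.11  11.99  28.  ]
21.340632990396614 [-0.96  0.18 -1.32]
travel [291.8 -55.7  -1.4] dr [ 0.   -0.    0.24] from [557.83   6.08 318.66] clock 11.4
```

{"name": "move_arm", "arguments": {
  "fingers": [10,10,10,10,10,10,10,10,10,10],
  "travel": [
    [42,-8,0],
    [84,-16,0],
    [126,-24,0],
    [168,-32,0],
    [210,-40,0],
    [252,-48,0],
    [292,-56,0],
    [292,-56,0],
    [292,-56,0],
    [292,-56,0]
  ],
  "dr": [
    [0,0,0.04],
    [0,0,0.08],
    [0,0,0.12],
    [0,0,0.16],
    [0,0,0.2],
    [0,0,0.24],
    [0,0,0.24],
    [0,0,0.24],
    [0,0,0.24],
    [0,0,0.24]
  ]
}}

```text
clock: 12.4
position: [614.7, -284.5, 319.4]
ee_rot: [-0.619, 0.785, 0.001, -0.0]
contact_force: [-0.1, 0.3, -1.7]
gripper_width: 21.3
grasp_force: 61.0
```

Run:
```python
from H import *
go([614,-286,224],-1.811)
```

```text
travel [ 1.6  0.2 95.4] dr [0.   0.   0.01] from [ 614.67 -284.51  319.42] clock 12.4
```

{"name": "move_arm", "arguments": {
  "fingers": [10,10,10,10,10,10],
  "travel": [
    [1,0,35],
    [1.5,0,70],
    [1.5,0,88],
    [1.5,0,92],
    [1.5,0,94.5],
    [1.5,0,95]
  ],
  "dr": [
    [0,0,0],
    [0,0,0],
    [0,0,0.01],
    [0,0,0.01],
    [0,0,0.01],
    [0,0,0.01]
  ]
}}

```text
clock: 13.0
position: [615.5, -286.4, 226.2]
ee_rot: [-0.616, 0.788, -0.001, 0.001]
contact_force: [1.1, -1.0, -1.0]
gripper_width: 21.3
grasp_force: 60.8
```

{"name": "move_arm", "arguments": {
  "fingers": [10,10],
  "travel": [
    [0,0,0.5],
    [0,0,0.5]
  ],
  "dr": [
    [0,0,0],
    [0,0,0]
  ]
}}

```text
clock: 13.2
position: [615.1, -286.9, 225.5]
ee_rot: [-0.615, 0.788, -0.001, 0.001]
contact_force: [0.2, 0.1, -1.7]
gripper_width: 21.4
grasp_force: 60.8
```

{"name": "move_arm", "arguments": {
  "fingers": [10,10,10],
  "travel": [
    [-0.5,0.5,1],
    [-0.5,0.5,2],
    [-0.5,0.5,2]
  ],
  "dr": [
    [0,0,0],
    [0,0,0],
    [0,0,0]
  ]
}}

```text
clock: 13.5
position: [614.6, -286.3, 223.3]
ee_rot: [-0.615, 0.788, -0.0, 0.0]
contact_force: [-1.4, 1.8, 4.7]
gripper_width: 21.3
grasp_force: 61.5
```

Contact confirmed, so I release and rise, then turn toward the mailers.

{"name": "move_arm", "arguments": {
  "fingers": [60,60,60,60,60,60,60,60,60,60],
  "travel": [
    [0,0,0],
    [0,0,0],
    [0,0,0],
    [0,0,0],
    [0,0,-20],
    [0,0,-55],
    [0,0,-100],
    [0,0,-140],
    [0,0,-150],
    [0,0,-150]
  ],
  "dr": [
    [0,0,0],
    [0,0,0],
    [0,0,0],
    [0,0,0],
    [0,0,0],
    [0,0,0],
    [0,0,0],
    [0,0,0],
    [0,0,0],
    [0,0,0]
  ]
}}

```text
clock: 14.5
position: [614.6, -286.4, 374.9]
ee_rot: [-0.615, 0.789, -0.002, 0.002]
contact_force: [-0.2, -0.1, -0.4]
gripper_width: 60.1
grasp_force: 0.0
```

Run:
```python
from H import *
import pickle
im,m=shot("wrist");cv2.imwrite("pics/wD.png",im);pickle.dump(m,open("wD.pkl","wb"))
p=proj("wrist",m,[614,-285,50]);print(p)
x,y=int(p[0])-110,max(0,int(p[1])-80);print(x,y)
cv2.imwrite("pics/cropD.png",cv2.resize(im[y:y+170,x:x+220],None,fx=3.5,fy=3.5,interpolation=cv2.INTER_CUBIC))
go([540,250,380],0)
```

```text
[318.94 187.37]
208 107
travel [-502.   202.8   -7.5] dr [-0.   -0.   -1.82] from [ 614.24 -286.28  372.28] clock 14.55
```

View pics/cropD.png

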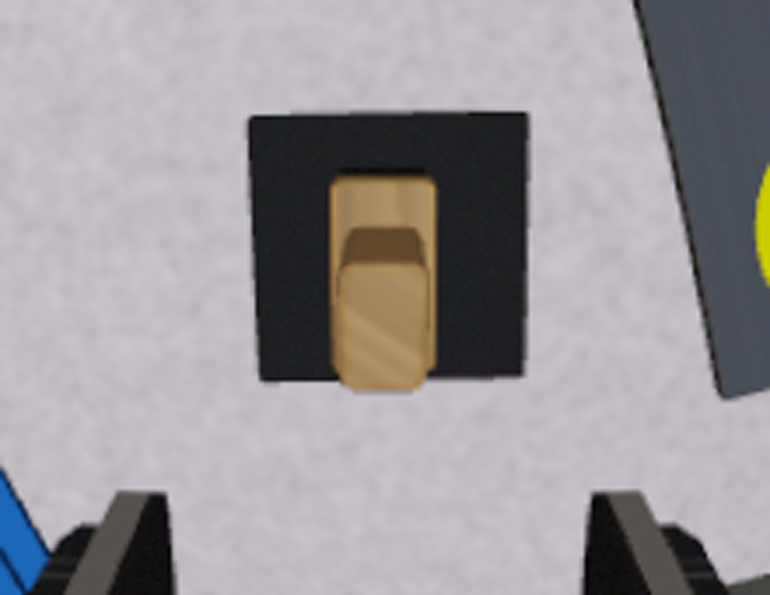

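cropD: the brush stands upright in the middle of the pad, aligned with it (head (332,178)-(437,372), pad (250,115)-(525,378)).

{"name": "move_arm", "arguments": {
  "fingers": [60,60,60,60,60,60,60,60,60,60],
  "travel": [
    [-40,16,-1],
    [-80,32,-2],
    [-120,48,-3],
    [-160,65,-4],
    [-200,81,-5],
    [-240,97,-6],
    [-280,113,-7],
    [-320,129,-7],
    [-360,145,-7],
    [-400,162,-7]
  ],
  "dr": [
    [0,0,-0.14],
    [0,0,-0.28],
    [0,0,-0.42],
    [0,0,-0.56],
    [0,0,-0.7],
    [0,0,-0.84],
    [0,0,-0.98],
    [0,0,-1.12],
    [0,0,-1.26],
    [0,0,-1.4]
  ]
}}

```text
clock: 15.55
position: [553.9, 142.6, 376.6]
ee_rot: [0.979, -0.204, -0.002, 0.001]
contact_force: [-0.1, 0.1, 0.5]
gripper_width: 60.4
grasp_force: 0.0
```

Run:
```python
from H import *
import pickle
m=pickle.load(open("wD.pkl","rb"))
C=lambda p:np.array(p)/3.5+[208,107]-0.36
print(np.mean([plane("wrist",m,C(p),44) for p in[(331,176),(437,176),(436,374),(332,374)]],0),np.mean([plane("wrist",m,C(p),92) for p in[(339,262),(428,262),(428,390),(341,390)]],0),np.mean([plane("wrist",m,C(p),4) for p in[(249,117),(528,112),(523,377),(260,381)]],0))
go([540,250,380],0)
```

```text
[ 615.52 -285.36   44.  ] [ 615.51 -285.2    92.  ] [ 613.94 -283.67    4.  ]
travel [-55.7 -92.9  -3.5] dr [ 0.    0.   -0.41] from [553.88 142.59 376.63] clock 15.55
```

{"name": "move_arm", "arguments": {
  "fingers": [60,60,60,60,60],
  "travel": [
    [-19,-31,-1],
    [-38,-62,-2],
    [-56,-93,-3],
    [-56,-93,-3],
    [-56,-93,-3]
  ],
  "dr": [
    [0,0,-0.14],
    [0,0,-0.28],
    [0,0,-0.41],
    [0,0,-0.41],
    [0,0,-0.41]
  ]
}}

```text
clock: 16.05
position: [540.7, 249.3, 379.7]
ee_rot: [1.0, -0.003, -0.002, 0.001]
contact_force: [-0.1, -0.8, -0.1]
gripper_width: 60.1
grasp_force: 0.0
```

```bash
cat > mail.py <<'E'
from H import *
def mailers(im,m,z=22,show=True):
    """lid outline -> centre, long-axis yaw (deg), sizes on plane z, for blue/green mailers"""
    out={}
    for c in("blue","green"):
        best=None
        for ce,a,k in blobs(im,c,300):
            cn,_=cv2.findContours(k.astype(np.uint8),cv2.RETR_EXTERNAL,cv2.CHAIN_APPROX_NONE)
            P=np.array([plane("wrist",m,p,z)[:2] for p in max(cn,key=len)[:,0]],np.float32)
            (x,y),(w,h),ang=cv2.minAreaRect(P)
            if w<h: w,h,ang=h,w,ang+90
            ang=(ang+90)%180-90
            if 65<w<95 and 24<h<45:
                out[c]=(x,y,ang); print(c,"ctr",round(x,1),round(y,1),"yaw",round(ang,1),"size",round(w,1),round(h,1),"px",ce.round(1))
    return out
E
python3 - <<'E'
from mail import *
im,m=shot("wrist");cv2.imwrite("pics/wE.png",im)
mailers(im,m)
E
```

```text
blue ctr 630.7 264.5 yaw -10.9 size 79.3 33.6 px [299.   93.4]
green ctr 517.4 296.9 yaw 2.7 size 80.3 34.1 px [271.9 195.7]
```

View pics/wE.png

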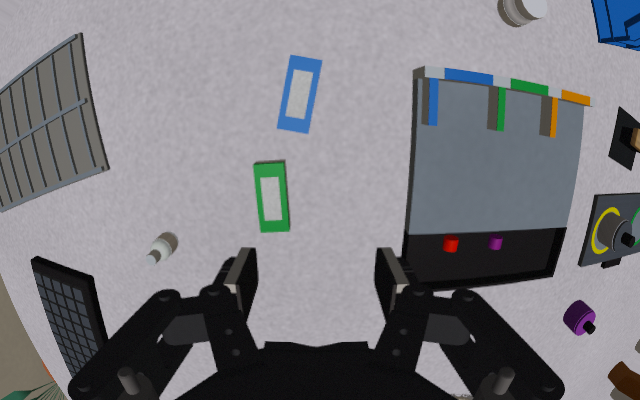

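wE: the blue mailer (299,93) and green mailer (272,196) are both lid up and unmoved. Both caps lie in the trough at (450,244) and (495,243), and the bed is clear. I take blue first, gripped near its rear end.

Run:
```python
from H import *
go([605.2,269.4,240],-0.190)
```

```text
travel [ 64.5 -21.8 140. ] dr [0.   0.   0.18] from [540.94 248.44 380.22] clock 16.1
```

{"name": "move_arm", "arguments": {
  "fingers": [60,60,60,60,60,60],
  "travel": [
    [18,-6,40],
    [36,-12,80],
    [54,-18,120],
    [64.5,-22,140],
    [64.5,-22,140],
    [64.5,-22,140]
  ],
  "dr": [
    [0,0,0.06],
    [0,0,0.12],
    [0,0,0.18],
    [0,0,0.18],
    [0,0,0.18],
    [0,0,0.18]
  ]
}}

```text
clock: 16.7
position: [606.1, 269.0, 241.8]
ee_rot: [0.996, -0.094, -0.001, 0.001]
contact_force: [0.4, 0.5, -0.5]
gripper_width: 60.0
grasp_force: 0.0
```

Run:
```python
from mail import *
im,m=shot("wrist");mailers(im,m)
go([605.2,269.4,176],-0.190)
```

```text
blue ctr 630.9 264.6 yaw -11.1 size 79.8 33.9 px [313.7 182.8]
travel [-0.9  0.2 67.2] dr [-0. -0.  0.] from [606.09 269.43 243.19] clock 16.75
```

{"name": "move_arm", "arguments": {
  "fingers": [60,60,60,25,25,25,25,25],
  "travel": [
    [-0.5,0,35],
    [-0.5,0,62],
    [-0.5,0,66],
    [-0.5,0,66],
    [-0.5,0,66],
    [-0.5,0,66],
    [-0.5,0,66],
    [-0.5,0,66]
  ],
  "dr": [
    [0,0,0],
    [0,0,0],
    [0,0,0],
    [0,0,0],
    [0,0,0],
    [0,0,0],
    [0,0,0],
    [0,0,0]
  ]
}}

```text
clock: 17.55
position: [606.1, 271.0, 179.1]
ee_rot: [0.996, -0.093, 0.002, -0.001]
contact_force: [-1.6, -0.7, 7.0]
gripper_width: 32.5
grasp_force: 61.4
```

{"name": "move_arm", "arguments": {
  "fingers": [25,25,25,25],
  "travel": [
    [0,0,-25],
    [0,0,-60],
    [0,0,-80],
    [0,0,-80]
  ],
  "dr": [
    [0,0,0],
    [0,0,0],
    [0,0,0],
    [0,0,0]
  ]
}}

```text
clock: 17.95
position: [606.3, 271.0, 260.9]
ee_rot: [0.996, -0.093, 0.003, -0.003]
contact_force: [1.0, 0.7, -1.4]
gripper_width: 32.2
grasp_force: 60.6
```

Run:
```python
from mail import *
im,m=shot("wrist")
s=arm.read_state()
for z in(100,102,106):mailers(im,m,z)
print(s["position"],Ro.from_quat(s["ee_rot"]).as_matrix()[:,0])
go([579.5,102.5,260],0)
```

```text
blue ctr 630.3 266.7 yaw -11.2 size 83.2 35.3 px [316.8 210.4]
blue ctr 631.1 266.5 yaw -11.2 size 82.0 34.8 px [316.8 210.4]
blue ctr 632.7 266.2 yaw -11.2 size 79.4 33.7 px [316.8 210.4]
[605.55 270.56 258.47] [ 0.98 -0.19  0.  ]
travel [  5.6 170.   -2.1] dr [-0.   -0.   -0.19] from [605.55 270.56 258.47] clock 18.0
```

{"name": "move_arm", "arguments": {
  "fingers": [25,25,25,25,25,25,25],
  "travel": [
    [1,42,0],
    [2,84,0],
    [4,126,0],
    [5.5,168,0],
    [5.5,170,0],
    [5.5,170,0],
    [5.5,170,0]
  ],
  "dr": [
    [0,0,-0.05],
    [0,0,-0.1],
    [0,0,-0.15],
    [0,0,-0.19],
    [0,0,-0.19],
    [0,0,-0.19],
    [0,0,-0.19]
  ]
}}

```text
clock: 18.7
position: [579.4, 102.9, 255.6]
ee_rot: [1.0, 0.002, -0.0, 0.0]
contact_force: [1.1, -0.4, -1.0]
gripper_width: 32.6
grasp_force: 60.6
```

Run:
```python
from mail import *
im,m=shot("wrist");cv2.imwrite("pics/wF.png",im)
for z in(102,106):mailers(im,m,z)
# bed strips for check
for c in("blue","green","orange"):
    for ce,a,_ in blobs(im,c,100): print(c,ce,a,plane("wrist",m,ce,42)[:2])
go([579.5,102.5,203],0)
```

```text
blue ctr 609.1 104.2 yaw -0.3 size 85.9 37.8 px [311.8 203.9]
blue ctr 610.6 104.1 yaw -0.3 size 83.1 36.5 px [311.8 203.9]
blue [620.86  19.44] 1568 [ 768.21 -167.16]
blue [344.63 106.29] 2007 [656.6   85.72]
blue [311.78 203.86] 8955 [596.69 104.77]
green [472.87 114.89] 1428 [656.52   2.4 ]
green [412.95 158.55] 1225 [626.31  42.38]
green [107.95 272.67] 1505 [536.15 272.67]
travel [ 0.1  0.8 52.7] dr [0. 0. 0.] from [579.41 103.32 255.74] clock 18.75
```

View pics/wF.png

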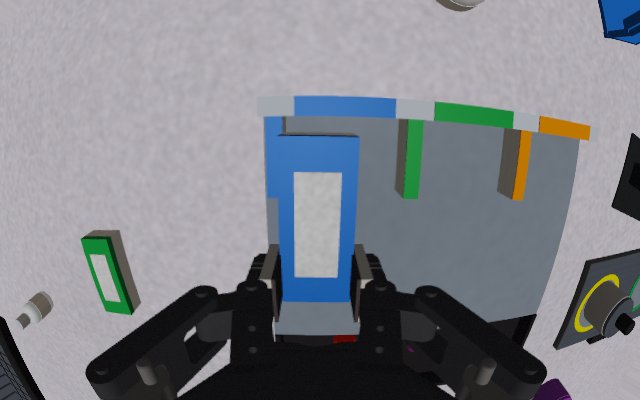

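wF: the blue mailer is held level at (312,204) between the pads, heading for the blue bay just short of the fence strip (345,106). The green mailer is at (108,273). I lower it.

{"name": "move_arm", "arguments": {
  "fingers": [25,25,25,25,25],
  "travel": [
    [0,0,30],
    [0,0,48],
    [0,0.5,53],
    [0,0.5,55],
    [0,0.5,55]
  ],
  "dr": [
    [0,0,0],
    [0,0,0],
    [0,0,0],
    [0,0,0],
    [0,0,0]
  ]
}}

```text
clock: 19.25
position: [579.6, 102.5, 201.6]
ee_rot: [1.0, 0.002, 0.0, -0.0]
contact_force: [-1.5, -0.1, -0.6]
gripper_width: 32.6
grasp_force: 60.6
```

{"name": "move_arm", "arguments": {
  "fingers": [25,25],
  "travel": [
    [0,0,1],
    [0,0,1]
  ],
  "dr": [
    [0,0,0],
    [0,0,0]
  ]
}}

```text
clock: 19.45
position: [579.4, 102.0, 201.0]
ee_rot: [1.0, 0.002, 0.001, -0.0]
contact_force: [-0.4, -0.3, -0.5]
gripper_width: 32.7
grasp_force: 60.6
```

{"name": "move_arm", "arguments": {
  "fingers": [25,25,25],
  "travel": [
    [0,0,1],
    [0,0,2],
    [0,0,2]
  ],
  "dr": [
    [0,0,0],
    [0,0,0],
    [0,0,0]
  ]
}}

```text
clock: 19.75
position: [579.3, 101.9, 199.1]
ee_rot: [1.0, 0.002, 0.0, -0.0]
contact_force: [-2.3, 0.9, 3.6]
gripper_width: 32.3
grasp_force: 61.1
```

{"name": "move_arm", "arguments": {
  "fingers": [25,25,25,25],
  "travel": [
    [0,-1,-0.5],
    [0,-2,-0.5],
    [0,-3,-0.5],
    [0,-3,-0.5]
  ],
  "dr": [
    [0,0,0],
    [0,0,0],
    [0,0,0],
    [0,0,0]
  ]
}}

```text
clock: 20.15
position: [579.4, 104.7, 199.1]
ee_rot: [1.0, 0.002, 0.0, 0.0]
contact_force: [0.4, -3.8, 5.5]
gripper_width: 32.6
grasp_force: 61.3
```

{"name": "move_arm", "arguments": {
  "fingers": [25,25,25],
  "travel": [
    [0,-1,-0.5],
    [0,-1.5,-0.5],
    [0,-1.5,-0.5]
  ],
  "dr": [
    [0,0,0],
    [0,0,0],
    [0,0,0]
  ]
}}

```text
clock: 20.45
position: [579.2, 106.4, 199.1]
ee_rot: [1.0, 0.002, -0.0, 0.0]
contact_force: [-0.1, -2.3, 2.8]
gripper_width: 32.3
grasp_force: 61.0
```

{"name": "move_arm", "arguments": {
  "fingers": [25,25,25,25,25],
  "travel": [
    [1,0,0],
    [2,0,0],
    [3,0,0],
    [4,0,0],
    [4,0,0]
  ],
  "dr": [
    [0,0,0],
    [0,0,0],
    [0,0,0],
    [0,0,0],
    [0,0,0]
  ]
}}

```text
clock: 20.95
position: [583.2, 106.3, 199.1]
ee_rot: [1.0, 0.002, -0.0, 0.0]
contact_force: [-1.7, -0.9, 4.3]
gripper_width: 32.5
grasp_force: 61.2
```

{"name": "move_arm", "arguments": {
  "fingers": [25,25,25],
  "travel": [
    [1,0,0],
    [2,0,0],
    [2,0,0]
  ],
  "dr": [
    [0,0,0],
    [0,0,0],
    [0,0,0]
  ]
}}

```text
clock: 21.25
position: [585.3, 106.3, 199.1]
ee_rot: [1.0, 0.002, 0.0, 0.0]
contact_force: [-1.6, -0.6, 3.3]
gripper_width: 32.8
grasp_force: 61.1
```

{"name": "move_arm", "arguments": {
  "fingers": [25,25,25],
  "travel": [
    [0,-1,0],
    [0,-1.5,0],
    [0,-1.5,0]
  ],
  "dr": [
    [0,0,0],
    [0,0,0],
    [0,0,0]
  ]
}}

```text
clock: 21.55
position: [585.4, 106.7, 199.1]
ee_rot: [1.0, 0.001, -0.0, 0.001]
contact_force: [-1.0, -5.2, 1.5]
gripper_width: 32.4
grasp_force: 61.0
```

{"name": "move_arm", "arguments": {
  "fingers": [25,25,25],
  "travel": [
    [1,0,0],
    [2,0,0],
    [2,0,0]
  ],
  "dr": [
    [0,0,0],
    [0,0,0],
    [0,0,0]
  ]
}}

```text
clock: 21.85
position: [586.1, 106.8, 199.1]
ee_rot: [1.0, 0.001, -0.002, 0.001]
contact_force: [-5.0, -4.4, 7.0]
gripper_width: 32.3
grasp_force: 61.6
```

{"name": "move_arm", "arguments": {
  "fingers": [25,25,44,44,44,44,44,44,44,44],
  "travel": [
    [1,0,0],
    [1,0,0],
    [0,0,0],
    [0,0,0],
    [0,0,0],
    [0,0,0],
    [0,0,-20],
    [0,0,-50],
    [0,0,-60],
    [0,0,-60]
  ],
  "dr": [
    [0,0,0],
    [0,0,0],
    [0,0,0],
    [0,0,0],
    [0,0,0],
    [0,0,0],
    [0,0,0],
    [0,0,0],
    [0,0,0],
    [0,0,0]
  ]
}}

```text
clock: 22.85
position: [587.7, 108.2, 261.0]
ee_rot: [1.0, 0.002, 0.002, -0.001]
contact_force: [0.1, -0.4, 0.4]
gripper_width: 44.2
grasp_force: 0.0
```

Run:
```python
from mail import *
im,m=shot("wrist");cv2.imwrite("pics/wG.png",im)
mailers(im,m,42)
cv2.imwrite("pics/cropG.png",cv2.resize(im[80:330,200:480],None,fx=2.3,fy=2.3,interpolation=cv2.INTER_CUBIC))
go([543,105.6,250],0)
go([543,105.6,204],0)
```

```text
green ctr 531.9 276.8 yaw 2.8 size 75.0 35.2 px [117.7 278.8]
travel [-44.1   2.2   9.4] dr [-0. -0.  0.] from [587.13 107.94 259.44] clock 22.9
travel [-44.2   2.3  55.4] dr [-0. -0.  0.] from [587.13 107.94 259.44] clock 22.9
```

View pics/cropG.png

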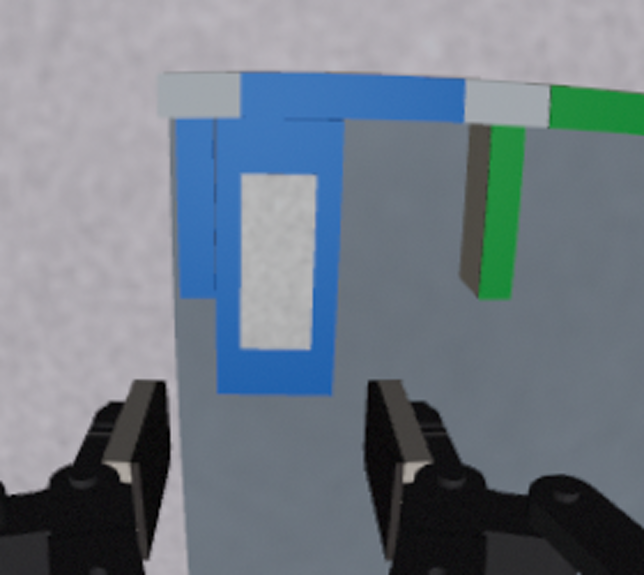

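cropG: the blue mailer sits lid up, its end against the blue fence strip and its side against the stop (seam at crop (214,210)). I settle it with closed-finger pushes, first +y and then +x.

{"name": "move_arm", "arguments": {
  "fingers": [0,0,0,0,0,0,0,0,0,0],
  "travel": [
    [12,19,0],
    [25,38,0],
    [25,38,0],
    [25,38,0],
    [25,38,0],
    [25,38,30],
    [25,38,50],
    [25,38,55],
    [25,38,55],
    [25,38,55]
  ],
  "dr": [
    [0,0,0],
    [0,0,0],
    [0,0,0],
    [0,0,0],
    [0,0,0],
    [0,0,0],
    [0,0,0],
    [0,0,0],
    [0,0,0],
    [0,0,0]
  ]
}}

```text
clock: 23.9
position: [612.7, 70.4, 205.2]
ee_rot: [1.0, 0.002, 0.001, -0.0]
contact_force: [-0.1, -1.2, -0.0]
gripper_width: -0.2
grasp_force: 0.0
```

{"name": "move_arm", "arguments": {
  "fingers": [0,0,0,0],
  "travel": [
    [0,-1.5,0],
    [0,-3,0],
    [0,-4,0],
    [0,-4,0]
  ],
  "dr": [
    [0,0,0],
    [0,0,0],
    [0,0,0],
    [0,0,0]
  ]
}}

```text
clock: 24.3
position: [612.4, 74.1, 204.6]
ee_rot: [1.0, 0.002, 0.0, -0.0]
contact_force: [0.6, -0.5, -0.5]
gripper_width: -0.5
grasp_force: 0.0
```

{"name": "move_arm", "arguments": {
  "fingers": [0,0,0,0],
  "travel": [
    [0,-1,0],
    [0,-2,0],
    [0,-3,0],
    [0,-3,0]
  ],
  "dr": [
    [0,0,0],
    [0,0,0],
    [0,0,0],
    [0,0,0]
  ]
}}

```text
clock: 24.7
position: [612.4, 76.2, 204.3]
ee_rot: [1.0, 0.002, -0.0, 0.001]
contact_force: [1.7, -4.2, 0.2]
gripper_width: 0.3
grasp_force: 2.1
```

{"name": "move_arm", "arguments": {
  "fingers": [0,0,0,0,0,0,0,0,0,0],
  "travel": [
    [0,-1.5,0],
    [0,-1.5,0],
    [0,5,0],
    [0,5,-40],
    [-35,-14,-45],
    [-69,-33,-45],
    [-69,-33,-45],
    [-69,-33,-20],
    [-69,-33,0],
    [-69,-33,0]
  ],
  "dr": [
    [0,0,0],
    [0,0,0],
    [0,0,0],
    [0,0,0],
    [0,0,0],
    [0,0,0],
    [0,0,0],
    [0,0,0],
    [0,0,0],
    [0,0,0]
  ]
}}

```text
clock: 25.7
position: [542.3, 109.4, 201.8]
ee_rot: [1.0, 0.001, -0.003, 0.001]
contact_force: [-0.1, -0.2, -0.0]
gripper_width: 0.3
grasp_force: 0.0
```

{"name": "move_arm", "arguments": {
  "fingers": [0,0,0,0,0],
  "travel": [
    [6,0,0],
    [10,0,0],
    [13,0,0],
    [15,0,0],
    [15,0,0]
  ],
  "dr": [
    [0,0,0],
    [0,0,0],
    [0,0,0],
    [0,0,0],
    [0,0,0]
  ]
}}

```text
clock: 26.2
position: [558.6, 109.7, 204.7]
ee_rot: [1.0, 0.001, 0.0, -0.0]
contact_force: [-0.5, -0.2, 0.3]
gripper_width: 0.3
grasp_force: 0.0
```

{"name": "move_arm", "arguments": {
  "fingers": [0,0,0,0,0],
  "travel": [
    [1,0,0],
    [2,0,0],
    [3,0,0],
    [4,0,0],
    [4,0,0]
  ],
  "dr": [
    [0,0,0],
    [0,0,0],
    [0,0,0],
    [0,0,0],
    [0,0,0]
  ]
}}

```text
clock: 26.7
position: [560.6, 109.5, 203.9]
ee_rot: [1.0, 0.001, -0.003, 0.001]
contact_force: [-6.2, 1.5, 5.3]
gripper_width: 0.1
grasp_force: 3.4
```

Blue is home (−6 N against the fence). I back off and look at green.

{"name": "move_arm", "arguments": {
  "fingers": [60,60,60,60,60,60,60,60,60],
  "travel": [
    [-12,0,0],
    [-20,0,-40],
    [-30,-35,-70],
    [-50,-75,-90],
    [-60,-115,-100],
    [-65,-155,-100],
    [-65,-185,-100],
    [-65,-185,-100],
    [-65,-185,-100]
  ],
  "dr": [
    [0,0,0],
    [0,0,0],
    [0,0,0],
    [0,0,0],
    [0,0,0],
    [0,0,0],
    [0,0,0],
    [0,0,0],
    [0,0,0]
  ]
}}

```text
clock: 27.6
position: [496.4, 295.1, 303.9]
ee_rot: [1.0, 0.002, -0.0, 0.0]
contact_force: [0.8, -0.0, -0.0]
gripper_width: 59.8
grasp_force: 0.0
```

Run:
```python
from mail import *
im,m=shot("wrist");o=mailers(im,m)
x,y,a=o["green"];a=np.radians(a)
g=np.array([x,y])-26*np.array([np.cos(a),np.sin(a)]);print(g)
go([*g,240],a);go([*g,179],a)
```

```text
green ctr 517.1 297.6 yaw 2.4 size 80.2 33.4 px [311.9 171.6]
[491.14 296.48]
travel [-5.3 -2.2 63.9] dr [ 0.    0.   -0.04] from [496.48 294.31 303.9 ] clock 27.65
travel [ -5.3  -2.2 124.9] dr [ 0.    0.   -0.04] from [496.48 294.31 303.9 ] clock 27.65
```

{"name": "move_arm", "arguments": {
  "fingers": [60,60,60,60,60,25,25,25,25,25],
  "travel": [
    [-5,-2,40],
    [-5,-2,80],
    [-5,-2,110],
    [-5,-2,123.5],
    [-5,-2,123.5],
    [-5,-2,123.5],
    [-5,-2,123.5],
    [-5,-2,123.5],
    [-5,-2,123.5],
    [-5,-2,123.5]
  ],
  "dr": [
    [0,0,-0.04],
    [0,0,-0.04],
    [0,0,-0.04],
    [0,0,-0.04],
    [0,0,-0.04],
    [0,0,-0.04],
    [0,0,-0.04],
    [0,0,-0.04],
    [0,0,-0.04],
    [0,0,-0.04]
  ]
}}

```text
clock: 28.65
position: [492.2, 297.1, 182.8]
ee_rot: [1.0, 0.022, 0.002, -0.001]
contact_force: [0.1, -0.5, 7.0]
gripper_width: 32.8
grasp_force: 61.5
```

{"name": "move_arm", "arguments": {
  "fingers": [25,25,25,25],
  "travel": [
    [0,0,-25],
    [0,0,-60],
    [0,0,-80],
    [0,0,-80]
  ],
  "dr": [
    [0,0,0],
    [0,0,0],
    [0,0,0],
    [0,0,0]
  ]
}}

```text
clock: 29.05
position: [492.2, 297.2, 264.5]
ee_rot: [1.0, 0.022, 0.003, -0.003]
contact_force: [0.1, -0.4, -1.1]
gripper_width: 31.9
grasp_force: 60.7
```

Run:
```python
from mail import *
im,m=shot("wrist")
s=arm.read_state();mailers(im,m,104);print(s["position"])
go([579.5,17.5,260],0)
```

```text
green ctr 517.6 298.7 yaw 2.6 size 80.1 34.3 px [315.8 209.4]
[491.6  296.72 262.45]
travel [ 75.8 282.8   1.8] dr [-0.   -0.    0.04] from [491.6  296.72 262.45] clock 29.1
```

{"name": "move_arm", "arguments": {
  "fingers": [25,25,25,25,25,25,25,25,25],
  "travel": [
    [12,45,0],
    [24,90,0],
    [36,135,0],
    [48,180,0],
    [60,225,0],
    [72,270,0],
    [76,283,2],
    [76,283,2],
    [76,283,2]
  ],
  "dr": [
    [0,0,0.01],
    [0,0,0.02],
    [0,0,0.03],
    [0,0,0.04],
    [0,0,0.04],
    [0,0,0.04],
    [0,0,0.04],
    [0,0,0.04],
    [0,0,0.04]
  ]
}}

```text
clock: 30.0
position: [579.3, 17.3, 257.6]
ee_rot: [1.0, 0.001, -0.001, 0.0]
contact_force: [0.4, 0.7, -0.6]
gripper_width: 32.6
grasp_force: 60.7
```

Run:
```python
from mail import *
im,m=shot("wrist");mailers(im,m,104)
go([579.5,17.5,205],0)
```

```text
green ctr 610.1 19.0 yaw 0.6 size 84.4 36.5 px [310.5 203. ]
travel [ 0.3  0.4 53. ] dr [0. 0. 0.] from [579.31  17.93 257.98] clock 30.05
```

{"name": "move_arm", "arguments": {
  "fingers": [25,25,25,25,25,25],
  "travel": [
    [0,0,30],
    [0,0,48],
    [0,0,52],
    [0,0,54],
    [0,0,55],
    [0,0,55]
  ],
  "dr": [
    [0,0,0],
    [0,0,0],
    [0,0,0],
    [0,0,0],
    [0,0,0],
    [0,0,0]
  ]
}}

```text
clock: 30.65
position: [580.0, 17.6, 204.6]
ee_rot: [1.0, 0.002, 0.001, -0.0]
contact_force: [0.4, 1.7, -2.3]
gripper_width: 32.1
grasp_force: 60.7
```

{"name": "move_arm", "arguments": {
  "fingers": [25,25],
  "travel": [
    [0,0,0.5],
    [0,0,0.5]
  ],
  "dr": [
    [0,0,0],
    [0,0,0]
  ]
}}

```text
clock: 30.85
position: [579.8, 17.1, 203.8]
ee_rot: [1.0, 0.002, 0.001, -0.0]
contact_force: [-0.2, 0.1, -0.3]
gripper_width: 32.3
grasp_force: 60.7
```

Now a bit lower, then push +x and +y while held, as with blue.

{"name": "move_arm", "arguments": {
  "fingers": [25,25,25,25,25,25,25,25],
  "travel": [
    [0,0,1],
    [0,0,1],
    [1,-1,1],
    [2,-2,1],
    [3,-3,1],
    [4,-4,1],
    [5,-4,1],
    [5,-4,1]
  ],
  "dr": [
    [0,0,0],
    [0,0,0],
    [0,0,0],
    [0,0,0],
    [0,0,0],
    [0,0,0],
    [0,0,0],
    [0,0,0]
  ]
}}

```text
clock: 31.65
position: [584.1, 20.6, 202.9]
ee_rot: [1.0, 0.001, -0.001, 0.001]
contact_force: [-3.3, -1.4, 7.5]
gripper_width: 32.2
grasp_force: 61.6
```

{"name": "move_arm", "arguments": {
  "fingers": [25,25,25],
  "travel": [
    [0.5,-1,0],
    [1,-2,0],
    [1,-2,0]
  ],
  "dr": [
    [0,0,0],
    [0,0,0],
    [0,0,0]
  ]
}}

```text
clock: 31.95
position: [584.7, 21.5, 202.9]
ee_rot: [1.0, 0.001, -0.002, 0.001]
contact_force: [-4.3, -6.2, 8.2]
gripper_width: 32.5
grasp_force: 61.7
```

{"name": "move_arm", "arguments": {
  "fingers": [25,25,25],
  "travel": [
    [1,0,-0.5],
    [1.5,0,-0.5],
    [1.5,0,-0.5]
  ],
  "dr": [
    [0,0,0],
    [0,0,0],
    [0,0,0]
  ]
}}

```text
clock: 32.25
position: [585.3, 21.5, 202.9]
ee_rot: [1.0, 0.001, -0.004, 0.001]
contact_force: [-7.0, -3.9, 8.8]
gripper_width: 32.3
grasp_force: 61.8
```

{"name": "move_arm", "arguments": {
  "fingers": [44,44,44,44,44,44,44,44],
  "travel": [
    [0,0,0],
    [0,0,0],
    [0,0,0],
    [0,0,0],
    [0,0,-20],
    [0,0,-50],
    [0,0,-60],
    [0,0,-60]
  ],
  "dr": [
    [0,0,0],
    [0,0,0],
    [0,0,0],
    [0,0,0],
    [0,0,0],
    [0,0,0],
    [0,0,0],
    [0,0,0]
  ]
}}

```text
clock: 33.05
position: [587.8, 23.4, 264.4]
ee_rot: [1.0, 0.002, 0.002, -0.001]
contact_force: [-0.6, 0.1, 0.4]
gripper_width: 44.0
grasp_force: 0.0
```

Run:
```python
from H import *
go([612.4,-14.5,204.5],0)
```

```text
travel [24.3 38.1 59.9] dr [-0. -0.  0.] from [587.75  23.42 264.39] clock 33.05
```

{"name": "move_arm", "arguments": {
  "fingers": [0,0,0,0,0,0,0,0,0,0],
  "travel": [
    [12,19,0],
    [24,38,0],
    [24,38,0],
    [24,38,0],
    [24,38,0],
    [24,38,30],
    [24,38,52],
    [24,38,60],
    [24,38,60],
    [24,38,60]
  ],
  "dr": [
    [0,0,0],
    [0,0,0],
    [0,0,0],
    [0,0,0],
    [0,0,0],
    [0,0,0],
    [0,0,0],
    [0,0,0],
    [0,0,0],
    [0,0,0]
  ]
}}

```text
clock: 34.05
position: [611.7, -14.4, 203.5]
ee_rot: [1.0, 0.002, 0.001, 0.0]
contact_force: [1.5, 0.1, 0.5]
gripper_width: 0.1
grasp_force: 0.0
```

{"name": "move_arm", "arguments": {
  "fingers": [0,0,0,0,0],
  "travel": [
    [0,-3,0],
    [0,-5,0],
    [0,-6,0],
    [0,-7,0],
    [0,-7,0]
  ],
  "dr": [
    [0,0,0],
    [0,0,0],
    [0,0,0],
    [0,0,0],
    [0,0,0]
  ]
}}

```text
clock: 34.55
position: [611.8, -8.8, 203.8]
ee_rot: [1.0, 0.002, 0.001, 0.001]
contact_force: [0.7, -6.3, 2.7]
gripper_width: 0.3
grasp_force: 3.1
```

{"name": "move_arm", "arguments": {
  "fingers": [0,0,0,0,0,0,0,0,0,0],
  "travel": [
    [0,-0.5,0],
    [0,6,0],
    [0,6,-40],
    [-35,-14,-45],
    [-69,-32,-45],
    [-69,-32,-45],
    [-69,-32,-20],
    [-69,-32,0],
    [-69,-32,0],
    [-69,-32,0]
  ],
  "dr": [
    [0,0,0],
    [0,0,0],
    [0,0,0],
    [0,0,0],
    [0,0,0],
    [0,0,0],
    [0,0,0],
    [0,0,0],
    [0,0,0],
    [0,0,0]
  ]
}}

```text
clock: 35.55
position: [542.7, 24.0, 202.8]
ee_rot: [1.0, 0.002, -0.0, 0.0]
contact_force: [0.0, -0.9, 0.4]
gripper_width: -0.4
grasp_force: 0.0
```

{"name": "move_arm", "arguments": {
  "fingers": [0,0,0,0,0,0,0],
  "travel": [
    [8,0,0],
    [13,0,0],
    [15,0,0],
    [17,0,0],
    [18.5,0,0],
    [19.5,0,0],
    [19.5,0,0]
  ],
  "dr": [
    [0,0,0],
    [0,0,0],
    [0,0,0],
    [0,0,0],
    [0,0,0],
    [0,0,0],
    [0,0,0]
  ]
}}

```text
clock: 36.25
position: [560.2, 23.8, 202.4]
ee_rot: [1.0, 0.001, -0.003, 0.0]
contact_force: [-5.8, 1.1, 4.1]
gripper_width: -0.1
grasp_force: 2.8
```

{"name": "move_arm", "arguments": {
  "fingers": [85,85,85,85,85,85,85,85,85,85],
  "travel": [
    [-12,0,0],
    [-20,0,-45],
    [-30,10,-90],
    [-45,45,-120],
    [-60,90,-130],
    [-75,135,-140],
    [-90,180,-150],
    [-105,225,-150],
    [-115,270,-150],
    [-120,315,-150]
  ],
  "dr": [
    [0,0,0],
    [0,0,0],
    [0,0,0],
    [0,0,0],
    [0,0,0],
    [0,0,0],
    [0,0,0],
    [0,0,0],
    [0,0,0],
    [0,0,0]
  ]
}}

```text
clock: 37.25
position: [441.7, -293.1, 353.4]
ee_rot: [1.0, 0.002, 0.001, 0.0]
contact_force: [1.1, 0.1, -0.6]
gripper_width: 85.2
grasp_force: 0.0
```

{"name": "move_arm", "arguments": {
  "fingers": [85,85,85],
  "travel": [
    [0,30,0],
    [0,30,0],
    [0,30,0]
  ],
  "dr": [
    [0,0,0],
    [0,0,0],
    [0,0,0]
  ]
}}

```text
clock: 37.55
position: [442.6, -321.9, 352.4]
ee_rot: [1.0, 0.001, 0.0, -0.0]
contact_force: [0.6, 1.2, 0.0]
gripper_width: 85.0
grasp_force: 0.0
```

Run:
```python
from mail import *
import pickle
im,m=shot("wrist");cv2.imwrite("pics/wH.png",im);pickle.dump(m,open("wH.pkl","wb"))
def ring(c):
    ce,a,k=max(blobs(im,c,100),key=lambda t:t[1])
    cn,_=cv2.findContours(k.astype(np.uint8),cv2.RETR_EXTERNAL,cv2.CHAIN_APPROX_NONE)
    P=np.array([plane("wrist",m,p,12)[:2] for p in max(cn,key=len)[:,0]],np.float32)
    print(c,cv2.minEnclosingCircle(P),cv2.fitEllipse(P),"px",ce)
ring("green");ring("yellow")
print(proj("wrist",m,[460,-252,57]),proj("wrist",m,[460,-252,79]))
```

```text
green ((456.4740905761719, -388.89019775390625), 44.46306228637695) ((456.52783203125, -388.78387451171875), (87.40235900878906, 87.67332458496094), 121.45000457763672) px [377.69 167.88]
yellow ((452.3412780761719, -258.4623107910156), 44.57222366333008) ((452.353515625, -257.68585205078125), (82.70161437988281, 84.85777282714844), 12.900747299194336) px [266.66 168.98]
[236.86 175.75] [230.49 181.6 ]
```

View pics/wH.png

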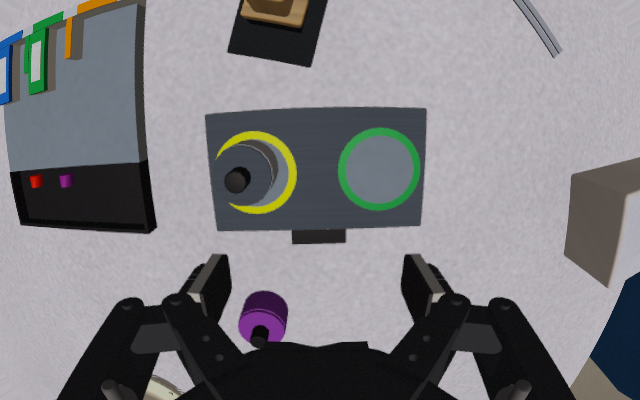

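wH: the pot is in the yellow ring with its knob top at (236,180). The green ring is at (379,168). The purple look-alike (262,320) is nearby but clear of the path.

Run:
```python
from mail import *
import pickle
mB=pickle.load(open("wB.pkl","rb"));mH=pickle.load(open("wH.pkl","rb"))
im=cv2.imread("pics/wH.png");g=cv2.cvtColor(im,cv2.COLOR_BGR2GRAY)
k=(g[150:215,200:280]<28).astype(np.uint8)
n,l,st,ce=cv2.connectedComponentsWithStats(k)
for i in range(1,n):
    if st[i,4]>40: print(st[i],ce[i]+[200,150])
for p in((235,181),(236,180)):
    print(plane("wrist",mH,p,79),tri(ray("wrist",mH,p),ray("wrist",mB,(404.5,246))))
# yellow ring inner/outer not needed; refine pot from base: try body silhouette print crop
cv2.imwrite("pics/cropH.png",cv2.resize(im[120:225,195:310],None,fx=5,fy=5,interpolation=cv2.INTER_CUBIC))
```

```text
[ 27  17  24  22 154] [242.59 173.94]
[ 460.48 -255.94   79.  ] (array([ 460.54, -255.73,   77.51]), [0.4, 0.4])
[ 461.32 -256.86   79.  ] (array([ 460.66, -256.17,   76.59]), [0.1, 0.1])
```

View pics/cropH.png

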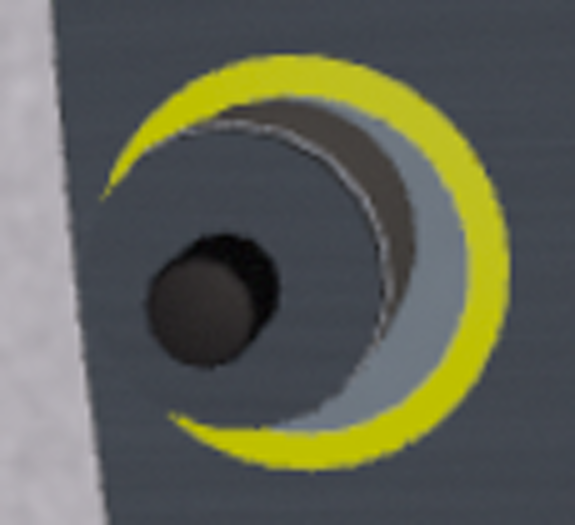

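cropH: the knob top is at px (235,182), giving the pot at about (460,-256), with height consistent at 78–79 mm. I grip low on the body and slide.

Run:
```python
from H import *
go([460,-256,191],0)
```

```text
travel [ 17.4 -65.1 161.6] dr [-0. -0.  0.] from [ 442.74 -321.2   352.57] clock 37.6
```

{"name": "move_arm", "arguments": {
  "fingers": [85,85,85,85,85,85,85,85],
  "travel": [
    [9,-33,20],
    [17.5,-65,40],
    [17.5,-65,60],
    [17.5,-65,90],
    [17.5,-65,120],
    [17.5,-65,145],
    [17.5,-65,160],
    [17.5,-65,160]
  ],
  "dr": [
    [0,0,0],
    [0,0,0],
    [0,0,0],
    [0,0,0],
    [0,0,0],
    [0,0,0],
    [0,0,0],
    [0,0,0]
  ]
}}

```text
clock: 38.4
position: [459.6, -254.9, 191.0]
ee_rot: [1.0, 0.003, -0.002, -0.001]
contact_force: [-0.3, 0.7, 0.7]
gripper_width: 85.0
grasp_force: 0.0
```

{"name": "move_arm", "arguments": {
  "fingers": [64,58,56,54,50,50,50],
  "travel": [
    [0,0,0],
    [0,0,0],
    [0,0,0],
    [0,0,0],
    [0,0,0],
    [0,0,0],
    [0,0,0]
  ],
  "dr": [
    [0,0,0],
    [0,0,0],
    [0,0,0],
    [0,0,0],
    [0,0,0],
    [0,0,0],
    [0,0,0]
  ]
}}

```text
clock: 39.1
position: [460.7, -256.0, 194.5]
ee_rot: [1.0, 0.002, 0.002, 0.0]
contact_force: [-0.5, 3.7, 5.7]
gripper_width: 56.7
grasp_force: 62.6
```

Run:
```python
from mail import *
im,m=shot("wrist");cv2.imwrite("pics/wI.png",im)
s=arm.read_state();print(s["position"],s["contact_force"],s["gripper_width"])
```

```text
[ 460.7  -255.93  194.45] [-0.1   4.73  5.95] 56.21187518828439
```

View pics/wI.png

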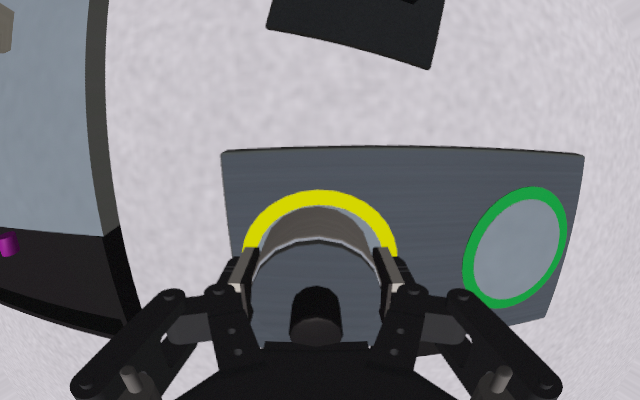

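wI: the pot is held between the pads low on its body (318,280), upright, with the green ring ahead at (516,247). Now I slide it slowly.

{"name": "move_arm", "arguments": {
  "fingers": [50,50,50,50,50,50,50,50,50,50],
  "travel": [
    [0,5,0],
    [0,15,0],
    [-1,27,0],
    [-1,40,0],
    [-2,53,0],
    [-2,66,0],
    [-3,79,0],
    [-3,92,0],
    [-4,104,0],
    [-4,114,0]
  ],
  "dr": [
    [0,0,0],
    [0,0,0],
    [0,0,0],
    [0,0,0],
    [0,0,0],
    [0,0,0],
    [0,0,0],
    [0,0,0],
    [0,0,0],
    [0,0,0]
  ]
}}

```text
clock: 40.15
position: [456.8, -370.3, 194.5]
ee_rot: [1.0, 0.002, 0.001, 0.0]
contact_force: [-0.1, 6.0, 6.3]
gripper_width: 56.6
grasp_force: 63.0
```

Run:
```python
from H import *
s=arm.read_state();print(s["contact_force"],s["gripper_width"])
go([456.2,-388.8,194.5],0)
```

```text
[-0.13  5.98  6.31] 56.619192321943515
travel [-0.6 18.5 -0. ] dr [ 0. -0.  0.] from [ 456.78 -370.29  194.47] clock 40.15
```

{"name": "move_arm", "arguments": {
  "fingers": [50,50,50,50,50],
  "travel": [
    [-0.5,7,0],
    [-0.5,13,0],
    [-0.5,17,0],
    [-0.5,18.5,0],
    [-0.5,18.5,0]
  ],
  "dr": [
    [0,0,0],
    [0,0,0],
    [0,0,0],
    [0,0,0],
    [0,0,0]
  ]
}}

```text
clock: 40.65
position: [456.3, -388.6, 194.5]
ee_rot: [1.0, 0.002, 0.001, 0.0]
contact_force: [-0.6, 3.7, 5.3]
gripper_width: 56.6
grasp_force: 63.0
```

{"name": "move_arm", "arguments": {
  "fingers": [58,62,70,80,85,85,85,85,85,85],
  "travel": [
    [0,0,0],
    [0,0,0],
    [0,0,0],
    [0,0,0],
    [0,0,0],
    [0,0,0],
    [0,0,-25],
    [0,0,-65],
    [0,0,-110],
    [0,0,-150]
  ],
  "dr": [
    [0,0,0],
    [0,0,0],
    [0,0,0],
    [0,0,0],
    [0,0,0],
    [0,0,0],
    [0,0,0],
    [0,0,0],
    [0,0,0],
    [0,0,0]
  ]
}}

```text
clock: 41.65
position: [456.0, -388.8, 344.7]
ee_rot: [1.0, 0.002, 0.0, 0.0]
contact_force: [0.5, -1.3, 0.2]
gripper_width: 84.4
grasp_force: 0.0
```

{"name": "move_arm", "arguments": {
  "fingers": [85,85,85,85],
  "travel": [
    [0,-40,-20],
    [0,-70,-40],
    [0,-70,-40],
    [0,-70,-40]
  ],
  "dr": [
    [0,0,0],
    [0,0,0],
    [0,0,0],
    [0,0,0]
  ]
}}

```text
clock: 42.05
position: [455.8, -318.3, 383.3]
ee_rot: [1.0, 0.002, 0.001, 0.0]
contact_force: [-0.0, 0.8, -0.9]
gripper_width: 85.2
grasp_force: 0.0
```

Run:
```python
from mail import *
im,m=shot("wrist");cv2.imwrite("pics/wJ.png",im)
for c in("green","yellow"):
    ce,a,k=max(blobs(im,c,100),key=lambda t:t[1])
    cn,_=cv2.findContours(k.astype(np.uint8),cv2.RETR_EXTERNAL,cv2.CHAIN_APPROX_NONE)
    P=np.array([plane("wrist",m,p,12)[:2] for p in max(cn,key=len)[:,0]],np.float32)
    print(c,cv2.minEnclosingCircle(P),a)
p=proj("wrist",m,[456.5,-388.8,79]);print("expected knob",p)
x0,y0=int(p[0])-30,int(p[1])-30
hsv=cv2.cvtColor(im,cv2.COLOR_BGR2HSV)[y0:y0+60,x0:x0+60]
for t in(45,60,75):
    k=((hsv[...,2]<t)&(hsv[...,1]<70)).astype(np.uint8)
    n,l,st,ce=cv2.connectedComponentsWithStats(k)
    for i in range(1,n):
        if 60<st[i,4]<900: print(t,st[i],ce[i]+[x0,y0])
```

```text
green ((624.208984375, 34.62015151977539), 61.1920051574707) 1163
yellow ((452.5204772949219, -258.7217712402344), 44.600955963134766) 1538
expected knob [390.11 191.93]
45 [ 17  18  24  24 334] [388.99 191.19]
60 [ 17  18  24  25 412] [388.7  191.21]
75 [ 0  0 13 13 74] [363.76 164.55]
75 [ 10  17  32  26 495] [388.17 191.37]
```

{"name": "move_arm", "arguments": {
  "fingers": [85,85,85,85,85,85,85,85,85,85],
  "travel": [
    [9,-42,0],
    [18,-84,0],
    [27,-126,0],
    [36,-168,0],
    [45,-210,0],
    [54,-252,0],
    [63,-294,0],
    [72,-336,0],
    [80,-375,0],
    [80,-375,0]
  ],
  "dr": [
    [0,0,0],
    [0,0,0],
    [0,0,0],
    [0,0,0],
    [0,0,0],
    [0,0,0],
    [0,0,0],
    [0,0,0],
    [0,0,0],
    [0,0,0]
  ]
}}

```text
clock: 43.1
position: [536.0, 59.5, 380.9]
ee_rot: [1.0, 0.003, -0.001, 0.0]
contact_force: [0.4, -0.4, 0.5]
gripper_width: 85.0
grasp_force: 0.0
```

{"name": "move_arm", "arguments": {
  "fingers": [85,85],
  "travel": [
    [0,0,0],
    [0,0,0]
  ],
  "dr": [
    [0,0,0],
    [0,0,0]
  ]
}}

```text
clock: 43.3
position: [534.7, 55.5, 381.6]
ee_rot: [1.0, 0.001, -0.001, 0.0]
contact_force: [1.2, 0.6, -0.2]
gripper_width: 85.0
grasp_force: 0.0
```

Run:
```python
from mail import *
im,m=shot("wrist");cv2.imwrite("pics/wK.png",im)
for c in("blue","green","orange","red","purple"):
    for ce,a,k in blobs(im,c,60): print(c,ce.round(1),a,plane("wrist",m,ce,42)[:2])
# white labels on the mailers
h=cv2.cvtColor(im,cv2.COLOR_BGR2HSV)
for nm,X in(("blue",(610.6,105.6)),("green",(610.6,20.6))):
    p=proj("wrist",m,[*X,42]).astype(int);x0,y0=p-[40,55]
    k=((h[y0:y0+110,x0:x0+80,1]<40)&(h[y0:y0+110,x0:x0+80,2]>140)).astype(np.uint8)
    n,l,st,ce=cv2.connectedComponentsWithStats(k)
    j=l[55,40];print(nm,p,st[j])
    cn,_=cv2.findContours((l==j).astype(np.uint8),cv2.RETR_EXTERNAL,cv2.CHAIN_APPROX_NONE)
    P=np.array([plane("wrist",m,q+[x0,y0],42)[:2] for q in max(cn,key=len)[:,0]],np.float32);print(cv2.minAreaRect(P))
# top view: pot, brush
t,mt=shot("top")
for c in("green","yellow","orange"):
    for ce,a,k in blobs(t,c,20): print("top",c,ce.round(1),a,plane("top",mt,ce,12)[:2])
```

```text
blue [582.4  10.6] 2183 [ 780.26 -299.34]
blue [266.7  94. ] 2844 [624.57 103.1 ]
blue [636.3 353.8] 115 [  51.91 -876.43]
green [351.4  94.1] 2797 [624.33  19.62]
green [581.3 226.4] 310 [ 475.87 -335.97]
orange [579.7 126.8] 853 [ 616.96 -291.58]
orange [617.7 389.2] 205 [-122.54 -926.09]
orange [584.1 391.6] 363 [ -11.04 -654.85]
red [297.4 242.3] 314 [466.35  74.31]
purple [356.1 243.2] 290 [465.14   9.46]
blue [264 107] [ 31  31  20  50 956]
((611.007080078125, 105.47488403320312), (19.155303955078125, 49.55891799926758), 89.39205169677734)
green [350 107] [ 31  31  21  50 993]
((610.8114624023438, 19.840595245361328), (49.3039665222168, 19.839458465576172), 0.5372521877288818)
top green [465.5  78.1] 37 [ 911.99 -423.39]
top green [459.3  85.6] 40 [ 888.16 -403.83]
top green [328.8 158. ] 22 [665.06 -19.18]
top green [458.4 232.9] 187 [ 453.83 -378.88]
top yellow [415.3 233.1] 257 [ 452.51 -258.72]
top orange [353.  158.5] 84 [664.08 -87.95]
top orange [337.6 169. ] 72 [632.95 -43.9 ]
top orange [425.6 172.1] 80 [ 626.08 -293.85]
top orange [416.4 173.1] 25 [ 622.97 -267.75]
```

Run:
```python
from mail import *
import pickle
# camera pose at wJ: wrist camera fixed to the tool; same orientation, shift TCP
m=arm.camera_model("wrist");s=arm.read_state()
m=dict(m);P=m["pose"].copy();P[:3,3]+=np.array([455.8,-318.3,383.3])-s["position"];m["pose"]=P
yc=cv2.imread("pics/wJ.png");ce,a,k=max(blobs(yc,"yellow",100),key=lambda t:t[1])
print("yellow check",plane("wrist",m,ce,12))
def box(c):
    q=np.array([proj("wrist",m,[c[0]+10*np.cos(t),c[1]+10*np.sin(t),z]) for z in(57,79) for t in np.linspace(0,6.28,60)])
    return q.min(0),q.max(0)
print("predicted bbox",*box((456.5,-388.8)),"observed 377-401, 179-203")
```

```text
yellow check [ 453.71 -260.33   12.  ]
predicted bbox [375.4 175.4] [400.34 201.19] observed 377-401, 179-203
```

```bash
python3 -c "
from bench import arm
print(arm.job_done())"
```

```text
the job is handed in; nothing more can be done
None
```

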